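Clear a jammed T-slot on the fixture plate

ROBOT

A 6-joint arm with a two-finger parallel gripper is mounted at the origin on the work surface. World frame = base frame: x ahead of the robot, y to its left, z up, the work surface at z = 0. Lengths are in m, angles in rad, forces in N, time in s.
With the tool pointing down it reaches from about 0.3 to 0.775 m from the base axis. Payload 14.6 kg.
Tool frame: the origin (TCP) lies midway between the tips of the shut fingers; the grasp point (between the pads) lies 19 mm behind it (robot.pinch_z is the distance from the TCP to the grasp point, in m); x points along the fingers, z is the direction in which the jaws open and shut, and the axes are right-handed (so a half turn about x gives the same grasp; the last joint's range is limited). The gripper opens to 85 mm and grips with 20 to 120 N. Pads are 22 mm wide; open, the fingers measure 114 mm over their backs; the gripper's body (76 mm by 85 mm) begins 54 mm behind the grasp point. The pads swing forward as they close: fully open they stand 13 mm farther back than shut.
Start: joints at [1.145, 0.3, 1.521, -0, 1.321, -0.067], TCP at [0.193, 0.515, 0.231] pointing down, gripper open.
Joint ranges: [-3.03, 3.03], [-0.79, 2.21], [0.23, 2.52], [-1.04, 4.18], [0, 3.07], [-2.55, 2.55]. Speed limits (rad/s): [2.22, 2.22, 2.57, 3.14, 3.14, 3.14].

INTERFACE

Orientations are given as a rotation vector (axis times angle).
In Python, from bench import robot gives the robot as it stands. The module is installed in compiled form; this text tells all that it offers.
- The arm moves only by the tool send_rows, never from a script. Its argument "targets" is a list that holds one entry, the list of rows, each a list of 7 numbers: the turn, a rotation vector about the tool's x, y, z in rad, then the shift along the tool's x, y, z in m, then the gripper command: -1 is shut, 1 is fully open, values between are in proportion. In form: [[[rx, ry, rz, tx, ty, tz, jaw], ...]]. A call has 1 to 5 rows; each row is the pose to reach, as a shift and turn from the pose commanded when the call began, along the tool's axes at that moment; what a row does not reach only later rows make up. A row lasts 1/10 s, in which the tool goes at most 50 mm and 8.59 degrees, less where a joint would pass 70% of its speed; a pose out of reach is approached as far as the arm can. A call with a gripper value outside its range is refused whole. The fingers move at their own pace and stop on an object; "squeeze" is the grip in N (left out, the last holds). Time passes only in rows, so rows that repeat a pose let the fingers close. It gives the time, the measured TCP pose, the force and the opening at its end, in the units of the state.
- robot.sense(): the state, without advancing time (a new reading comes with each control period).
- robot.capture(name): name is "scene" or "top"; returns a dict with "img" (420x560x3 uint8, blue, green, red), "fx", "fy", "cx", "cy" (pixels), "R" (3x3) and "t" (3): a world point X has camera coordinates R X + t. Camera axes: x right, y down, z forward; pixel columns grow to the right and rows downward; lengths in m; the calibration is good to about 2 mm. A picture is of the moment at which its call begins. There is no depth.
- robot.job_done(): hands the job in, once; it reports no verdict.
Trained networks look in a picture, given as the dict that the camera call returned (one of the last four; its "shot" number tells which), for a name from the list of things; names that differ only in an ending like _2 or _b are one class to them, and where a whole thing is asked for, a point or a joint stands for the part that bears it (a point fixed in the world has none). Each returns a list of dicts, best first, with "conf" (0 to 1); they miss things now and then, are a little off and sometimes report something else, mostly with a low value. They report only what shows in the picture. A call takes as long as a camera call. They do not tell look-alikes from the thing itself.
- robot.recognise(thing, picture): "xy" ([column, row] in pixels, amid what is visible of it).
The state is a dict: "clock": time; "joints": joint angles; "qvel": joint speeds; "effort": joint torques, N m; "tcp_pos": TCP position; "tool_rot": TCP orientation; "force": force on the tool from outside, world axes, zero at the start; "torque": the same for the moment, N m; "gripper_width": opening from 0.0 (shut) to 1.0 (fully open).
Only numpy, scipy, OpenCV 4.12 (cv2) and the standard library are available. Lean on these libraries where they do the work, as an engineer would, in place of code of your own. Each camera call takes 0.05 s, during which the arm holds its last target. There are 200 camera calls.

TASK

A rusty, snapped-off T-bolt head is lodged in one of the two T-slots of the fixture plate, behind the black V-block and the blue riser block that stand across the slots: first move both blocks upright onto the green mat. Then take the orange-handled slot scraper out of its wooden tool block, lower its blade into that slot behind the bolt head and drive the head along and out of the slot's open end into the chip tray. Finally put the scraper back in its tool block and stand each block upright on the plate just where it stood at the start, square across the slots; leave the sound T-nut in the other slot alone.

Things in the scene. Friction and masses are not known exactly. Their poses are not given: they have to be found in the camera images.
- vblock_c (a point): Black steel V-block, bright V along its top, 80 (x) by 36 (y) by 40 high mm, 0.8 kg, loose. The point is its centre, 20 mm above its underside. At the start it stands on the fixture plate across both slots, long side (x) across the slots; take it by its flat sides 36 mm apart (along its y).
- riser_c (a point): Blue riser block with dark drilled holes, 80 (x) by 30 (y) by 50 high mm, 0.3 kg, loose. The point is its centre, 25 mm above its underside. At the start it stands across both slots, long side (x) across them, about 100 mm from the V-block; which one is nearer the open end varies. Take it by its sides 30 mm apart (along its y).
- scraper_c (a point): Loose 0.2 kg slot scraper: upright orange handle 34 (x) by 24 (y) by 56 high mm, under it a steel sole 42 (x) by 30 (y) by 6 mm and a blade 12 (x) by 6 (y) mm. The point is mid-handle: handle top 28 mm above, sole's underside 34 and blade's lower edge 58 mm below. In use y lies along the slot, sole on or just above the plate; grip the 24 mm sides. Starts in the tool block.
- scrap_c (a point): The lodged scrap: rusty brown snapped-off T-bolt head, loose, 26 by 26 by 10 mm with a 14 mm round stub, 23 mm high in all, 0.07 kg. The point is 11 mm above its underside, y along the slot. It sits on the floor of one slot under the slot's lips (cannot be lifted out), seen through the slot from above; slides with under 3 N.
- tnut_c (a point): Sound bright silver T-nut with a dark hole in the middle of its top, 26 by 26 mm, 22 mm high, in the other slot. The point is half-way up. To be left alone.
- plate: Fixed steel plate, 130 (x) by 340 (y) by 50 high mm. Origin: centre of underside. Two T-slots along y, centred at x = -27 and +27 mm: neck 18 mm wide, 16 deep; channel below 30 wide, 12 high; slot floor at z = 22. Open at y = -170, closed at y = +170 by a 12 mm grey end plate. Scrap and T-nut start at y = +40 to +95, one in each slot; the blocks stand between them and the open end.
- tray: Fixed aluminium chip tray standing against the plate's open end, 150 (x) by 110 (y) mm, floor 3 mm thick, walls 32 mm high, but 16 mm on the plate side (its +y side). Origin: centre of the underside; axes as those of the plate, 226 mm from the plate's origin towards -y.
- mat: Green mat fixed to the bench, 160 by 160 by 4 mm, the side area for the blocks (they stand on it clear of each other and wholly inside its edges). Origin: centre of the underside.
- toolblock: Fixed wooden tool block, 64 (x) by 56 (y) by 40 high mm, with a pocket 20 (x) by 14 (y) by 32 deep mm in the middle of its top for the scraper's blade; the scraper stands in it, sole flat on the block's top (mid-handle 74 mm above the bench), axes alike or half a turn round. Origin: centre of the underside.
Not all that is in view belongs to the job. What is shaped like the mat but pink is not meant.

How it is judged:
By the outcome, as a careful person would: the job done as asked, in the order asked, and still so for the second after the job is handed in, with the robot touching nothing.
It also fails if it takes over 115 s, if anything falls off the work surface, if the arm or the gripper's body presses on something with over 40 N, if the wrist force passes 120 N, or if a joint passes its speed limit or range.

## Working session

There is one attempt and no reset: what is moved stays moved. The work goes in short steps, Python scripts to look and compute and a tool call to move; the robot and the scene stay as the last step left them, time stands still between calls to the robot, and variables do not carry over. Pictures are saved under pics/ and viewed, about 12 in all and at most 16, crops included, and the job is handed in when it is done.

Besides the shell and the picture viewer there is one more tool, called after "Request:" as name(argument=value, ...) on one line, values as JSON. send_rows: Moves the arm, as the interface text tells. Its arguments: {"type":"object","properties":{"targets":{"type":"array"},"squeeze":{"type":"number"}},"required":["targets"]}

```bash
mkdir -p pics
python3 - <<'E'
from bench import robot
import cv2,numpy as np
s=robot.sense();print({k:np.round(v,3).tolist() for k,v in s.items()}, robot.pinch_z)
for n in("scene","top"):
    p=robot.capture(n);cv2.imwrite(f"pics/{n}0.png",p["img"]);print(n,p["fx"],p["cx"],p["cy"],np.round(p["R"],3).tolist(),np.round(p["t"],3).tolist())
    for t in "vblock_c riser_c scraper_c scrap_c tnut_c plate tray mat toolblock".split():
        print(t,[(np.round(d["xy"],1).tolist(),round(d["conf"],2)) for d in robot.recognise(t,p)[:3]])
E
```

```text
{'clock': 0.0, 'joints': [1.145, 0.3, 1.522, -0.0, 1.321, -0.067], 'qvel': [-0.001, -0.001, -0.0, 0.001, -0.001, -0.0], 'effort': [0.0, -54.351, -36.179, -0.0, 0.004, 0.0], 'tcp_pos': [0.193, 0.515, 0.231], 'tool_rot': [-0.942, 1.359, 0.941], 'force': [-0.666, 0.433, -0.819], 'torque': [-0.006, -0.011, -0.023], 'gripper_width': 0.996} 0.0187
scene 404.3171833014386 281.3705832749889 207.8483785333914 [[0.91, 0.415, -0.017], [0.307, -0.698, -0.647], [-0.28, 0.583, -0.762]] [-0.554, -0.024, 1.068]
vblock_c [([259.7, 276.1], 0.98), ([262.4, 295.6], 0.73)]
riser_c [([233.2, 318.6], 0.76), ([261.1, 274.7], 0.74)]
scraper_c [([127.4, 339.7], 0.93), ([298.8, 169.6], 0.53)]
scrap_c [([283.1, 263.3], 0.57)]
tnut_c [([264.2, 250.2], 0.51)]
plate [([264.5, 298.4], 0.77)]
tray [([200.6, 385.5], 0.92)]
mat [([330.6, 125.7], 0.78), ([295.8, 170.5], 0.67)]
toolblock [([139.5, 356.0], 0.86)]
top 389.70929604496644 280.8165244026639 207.23526470001426 [[-0.014, -0.999, -0.03], [-0.993, 0.018, -0.12], [0.121, 0.028, -0.992]] [0.169, 0.513, 0.916]
vblock_c [([365.2, 177.6], 0.74)]
riser_c [([415.0, 175.8], 0.94)]
scraper_c [([464.2, 243.3], 0.88)]
scrap_c []
tnut_c []
plate [([350.7, 180.6], 0.66)]
tray [([457.3, 179.2], 0.83)]
mat [([211.8, 212.9], 0.86), ([121.1, 212.8], 0.58)]
toolblock [([449.6, 242.1], 0.73)]
```

Run:
```python
import cv2
a=cv2.imread("pics/top0.png");cv2.imwrite("pics/top0c.png",cv2.resize(a[90:300,270:560],None,fx=2.7,fy=2.7,interpolation=cv2.INTER_CUBIC))
```

```text
(no output)
```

View pics/top0.png

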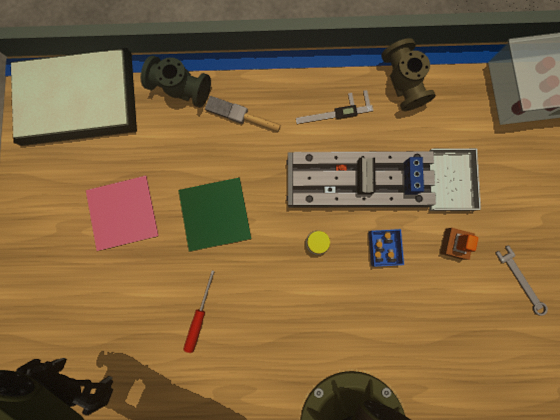

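View pics/scene0.png

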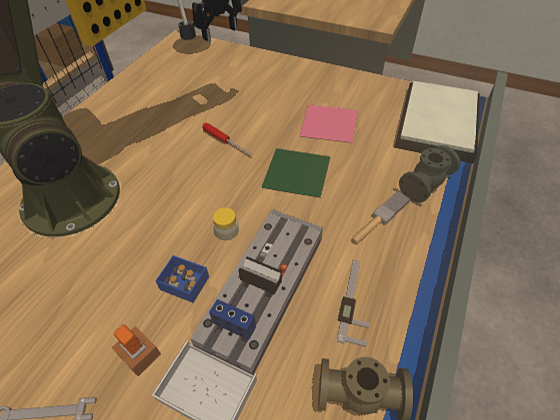

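View pics/top0c.png

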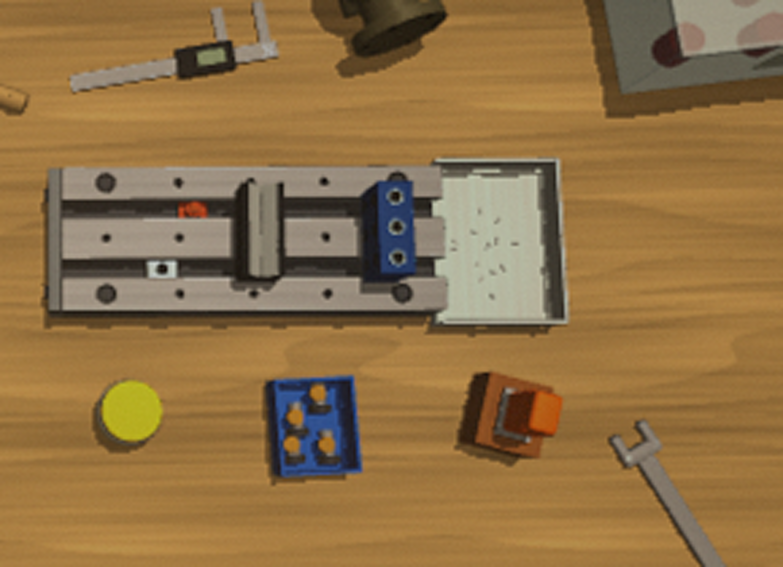

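Top view: the plate runs along world y with its open end at the right (-y). Rusty scrap is at about px (342,168), in the far (+x) slot, and the T-nut is at (330,190). The V-block (367,175) is nearer the scrap and the riser (415,174) nearer the tray. The scraper is at (464,243) and the green mat at (214,214). Next I fit the poses.

```bash
cat > h.py <<'E'
from bench import robot
import cv2,numpy as np
from scipy.optimize import minimize
def proj(p,X):
    c=np.atleast_2d(X)@np.array(p["R"]).T+np.array(p["t"]);return c[:,:2]/c[:,2:]*[p["fx"],p["fy"]]+[p["cx"],p["cy"]]
def ray(p,uv,z):
    R=np.array(p["R"]);C=-R.T@np.array(p["t"]);d=R.T@np.array([(uv[0]-p["cx"])/p["fx"],(uv[1]-p["cy"])/p["fy"],1]);return C+d*(z-C[2])/d[2]
def box(q,dx,dy,z0,z1):
    c,s=np.cos(q[2]),np.sin(q[2])
    return np.array([[q[0]+c*a-s*b,q[1]+s*a+c*b,z] for a in(-dx/2,dx/2) for b in(-dy/2,dy/2) for z in(z0,z1)])
def mask(p,lo,hi,near,r=45):
    h=cv2.cvtColor(p["img"],cv2.COLOR_BGR2HSV);m=cv2.inRange(h,np.array(lo),np.array(hi))
    k=np.zeros_like(m);cv2.circle(k,tuple(int(v) for v in near),r,255,-1);m&=k
    n,l,st,ce=cv2.connectedComponentsWithStats(m)
    i=1+np.argmax(st[1:,4]);return (l==i).astype(np.uint8)
def fit(ps,ms,dims,q0):
    S=8
    def cost(q):
        e=0
        for p,m in zip(ps,ms):
            h=cv2.convexHull(proj(p,box(q,*dims)).astype(np.float32))
            im=np.zeros(m.shape,np.uint8)
            big=np.zeros((m.shape[0]*4,m.shape[1]*4),np.uint8);cv2.fillConvexPoly(big,np.round((h*4+1.5)*16).astype(np.int32),255,shift=4)
            im=cv2.resize(big,(m.shape[1],m.shape[0]),interpolation=cv2.INTER_AREA)/255.
            hm=cv2.convexHull(cv2.findNonZero(m));f=np.zeros(m.shape,np.uint8);cv2.fillConvexPoly(f,hm,1)
            e+=np.abs(im-f).sum()/f.sum()
        return e
    r=minimize(cost,q0,method="Nelder-Mead",options=dict(initial_simplex=[q0]+[np.array(q0)+d for d in([.015,0,0],[0,.015,0],[0,0,.15])],xatol=1e-4,fatol=1e-4))
    return r.x,r.fun
E
python3 - <<'E'
from h import *
T=robot.capture("top");S=robot.capture("scene");np.set_printoptions(precision=4,suppress=True)
for n,uv in dict(eUL=(48,168),eLL=(48,312),UR=(443,166),LR=(447,310),jUL=(62,168),jLL=(62,312)).items(): print(n,ray(T,(270+uv[0]/2.7-.3,90+uv[1]/2.7-.3),.05))
for n,uv in dict(UL=(433,159),UR=(561,158),LR=(568,323),LL=(433,323)).items(): print("tray",n,ray(T,(270+uv[0]/2.7-.3,90+uv[1]/2.7-.3),.032))
def do(n,lo,hi,a,b,dims,q0):
    ms=[mask(T,lo,hi,a),mask(S,lo,hi,b)]
    for pp,mm in(([T,S],ms),([T],ms[:1]),([S],ms[1:])): print(n,[int(m.sum()) for m in mm],*fit(pp,mm,dims,q0))
do("mat",(40,60,20),(90,255,255),(212,213),(296,170),(.16,.16,0,.004),[*ray(T,(214,214),0)[:2],.1])
do("riser",(105,100,20),(130,255,255),(415,175),(233,318),(.08,.03,.05,.10),[*ray(T,(415,175),.08)[:2],.0])
do("handle",(5,190,120),(16,255,255),(464,243),(127,338),(.034,.024,.046,.102),[*ray(T,(464,243),.08)[:2],-.1])
# debug crops
a=cv2.resize(T["img"][140:215,285:485],None,fx=4,fy=4,interpolation=cv2.INTER_CUBIC)
b=cv2.resize(S["img"][200:350,100:330],None,fx=3.4,fy=3.4,interpolation=cv2.INTER_CUBIC)[:, :800]
cv2.imwrite("pics/a.png",a);cv2.imwrite("pics/b.png",b)
E
```

```text
eUL [0.6489 0.1419 0.05  ]
eLL [0.518  0.1441 0.05  ]
UR [ 0.643  -0.2103  0.05  ]
LR [ 0.5135 -0.2059  0.05  ]
jUL [0.6486 0.1293 0.05  ]
jLL [0.5178 0.1316 0.05  ]
tray UL [ 0.6544 -0.2084  0.032 ]
tray UR [ 0.6528 -0.3232  0.032 ]
tray LR [ 0.5022 -0.3182  0.032 ]
tray LL [ 0.5043 -0.1994  0.032 ]
mat [3877, 2335] [0.5052 0.3302 0.1854] 0.04998252113601592
mat [3877] [0.5059 0.3299 0.1829] 0.018002804635028416
mat [2335] [0.5046 0.3303 0.1852] 0.027942596153066105
riser [349, 455] [ 0.5785 -0.1499 -0.0461] 1.3127409100785006
riser [349] [ 0.5819 -0.1542 -0.1514] 0.5284948217282738
riser [455] [ 0.5662 -0.1383 -0.1917] 0.7116500754147813
handle [300, 291] [ 0.4224 -0.2631 -0.351 ] 0.7601796114987438
handle [300] [ 0.4248 -0.2553 -0.5887] 0.42019269246160007
handle [291] [ 0.4182 -0.2622 -0.3272] 0.26216750265997874
```

View pics/a.png

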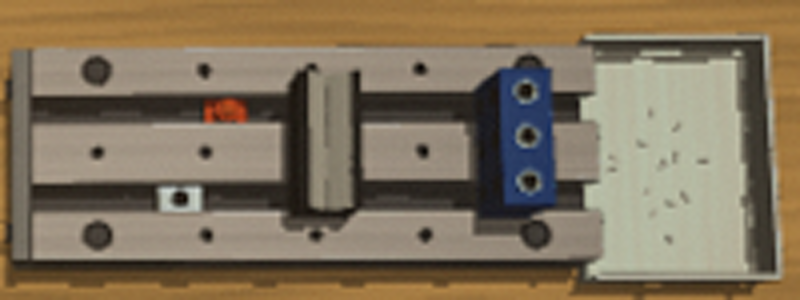

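View pics/b.png

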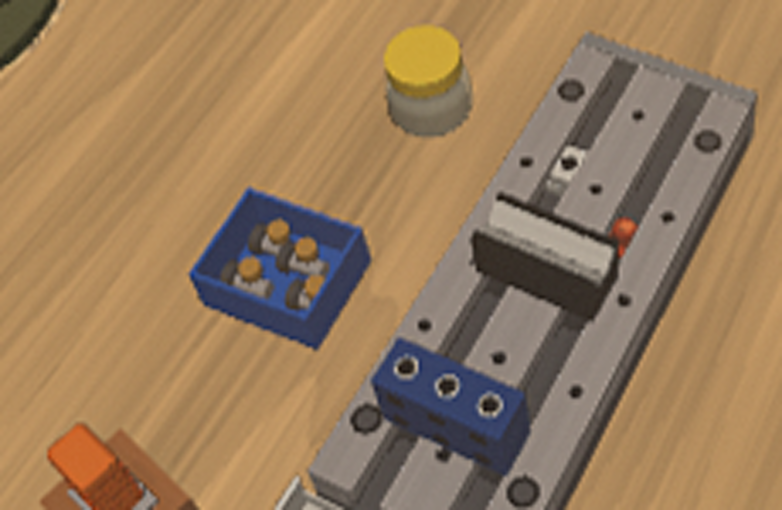

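```bash
cat >> h.py <<'E'
from scipy.optimize import least_squares
def pts(q,L):
    c,s=np.cos(q[2]),np.sin(q[2]);L=np.atleast_2d(L);return np.c_[q[0]+c*L[:,0]-s*L[:,1],q[1]+s*L[:,0]+c*L[:,1],L[:,2]]
def ptfit(groups,q0):
    f=lambda q:np.concatenate([(proj(p,pts(q,L))-uv).ravel() for p,L,uv in groups])
    r=least_squares(f,q0,loss="soft_l1");return r.x,f(r.x).reshape(-1,2)
E
python3 - <<'E'
from h import *
T=robot.capture("top");S=robot.capture("scene");np.set_printoptions(precision=4,suppress=True)
ca=lambda l:np.array(l)/4.+[285,140]-.375
cb=lambda l:np.array(l)/3.4+[100,200]-.35
z=.05
pl=[(T,np.array([[.065,.182,z],[-.065,.182,z],[.065,-.17,z],[-.065,-.17,z],[.065,.17,z],[-.065,.17,z]]),ca([(13,50),(13,262),(595,47),(601,258),(32,50),(32,262)])),
(S,np.array([[-.065,.182,z],[.065,.182,z],[-.065,-.17,z]]),cb([(588,36),(755,95),(312,470)]))]
for g in(pl,pl[:1],pl[1:]):
    q,r=ptfit(g,[.58,-.04,0]);print("plate",q,r.round(1).tolist())
q,_=ptfit(pl,[.58,-.04,0])
def B(h,dy):
    return [[-.04,dy,z+h],[.04,dy,z+h],[-.04,-dy,z+h],[.04,-dy,z+h],[-.04,-dy,z],[.04,-dy,z]]
v=[(S,np.array(B(.04,.018)),cb([(497,197),(617,243),(474,233),(610,283),(480,264),(597,319)])),(T,np.array([[.04,-.018,z+.04],[-.04,-.018,z+.04]]),ca([(359,69),(354,212)]))]
for g in(v,v[:1]): print("vb",*[a.round(4).tolist() for a in ptfit(g,[.58,-.07,0])])
r=[(S,np.array(B(.05,.015)),cb([(402,337),(528,382),(373,378),(507,428),(385,408),(507,472)])),(T,np.array([[.04,-.015,z+.05],[-.04,-.015,z+.05],[.04,.015,z+.05],[-.04,.015,z+.05]]),ca([(550,68),(553,204),(501,70),(503,208)]))]
for g in(r,r[:1],r[1:]): print("rs",*[a.round(4).tolist() for a in ptfit(g,[.58,-.17,0])])
# colours + handle/riser mask
for p,uv in((T,(470,242)),(T,(464,243)),(S,(122,336)),(S,(135,345))): print(cv2.cvtColor(p["img"],cv2.COLOR_BGR2HSV)[uv[1],uv[0]])
sc=ray(T,ca([(226,110)])[0],.045);tn=ray(T,ca([(180,198)])[0],.044)
c,s=np.cos(q[2]),np.sin(q[2]);print("scrap,tnut in plate",[ (np.array([[c,s],[-s,c]])@(k[:2]-q[:2])) for k in(sc,tn)])
a=cv2.resize(T["img"][222:264,438:488],None,fx=8,fy=8,interpolation=cv2.INTER_CUBIC)
b=cv2.resize(S["img"][315:380,100:170],None,fx=5.5,fy=5.5,interpolation=cv2.INTER_CUBIC)
im=np.zeros((max(a.shape[0],b.shape[0]),a.shape[1]+b.shape[1],3),np.uint8);im[:a.shape[0],:a.shape[1]]=a;im[:b.shape[0],a.shape[1]:]=b
cv2.imwrite("pics/c.png",im);print(a.shape,b.shape)
E
```

```text
plate [ 0.5814 -0.039  -0.0141] [[-0.5, -0.2], [-0.4, -0.3], [0.2, -0.6], [1.3, 0.2], [-0.3, -0.3], [-0.1, -0.3], [-0.9, -1.4], [0.6, -0.8], [-2.0, 0.4]]
plate [ 0.5808 -0.039  -0.0145] [[-0.4, -0.0], [-0.3, -0.0], [0.2, -0.3], [1.3, 0.5], [-0.3, -0.0], [-0.1, -0.1]]
plate [ 0.5839 -0.0387 -0.0118] [[-0.1, -1.2], [1.5, -0.6], [-0.7, 1.0]]
vb [0.582, -0.0379, -0.0334] [[1.7582, -2.7595], [1.1104, -1.7594], [-0.28, 0.1098], [-4.9965, 0.7196], [-0.1939, 1.1756], [-0.577, 0.0433], [-0.7532, 0.3185], [0.8179, -1.2309]]
vb [0.5822, -0.0381, -0.0052] [[1.3227, -2.3008], [1.1767, -2.1489], [-0.2964, 0.7753], [-4.4587, 0.5034], [-0.2075, 1.8293], [-0.0594, -0.1684]]
rs [0.5782, -0.1469, 0.0067] [[-0.7414, -1.6103], [0.0789, 1.0003], [-0.3741, -0.1852], [-1.2375, 1.7505], [0.0414, 2.667], [0.8935, -0.009], [-1.3772, -0.1907], [0.1515, 0.5083], [-2.4117, -0.325], [-0.7812, -0.1541]]
rs [0.5781, -0.1458, 0.0162] [[-0.6491, -1.9914], [0.3305, 0.2446], [-0.1408, -0.5278], [-0.8285, 1.0178], [0.2611, 2.3345], [1.2796, -0.718]]
rs [0.578, -0.1494, -0.0273] [[0.3316, 0.0867], [0.6595, 0.8068], [-0.7268, -0.4851], [-0.2951, -0.3028]]
[ 13 221 180]
[ 11 233  70]
[ 11 198 203]
[ 11 189 131]
scrap,tnut in plate [array([0.0274, 0.0518]), array([-0.0264,  0.0803])]
(336, 400, 3) (358, 385, 3)
```

View pics/c.png

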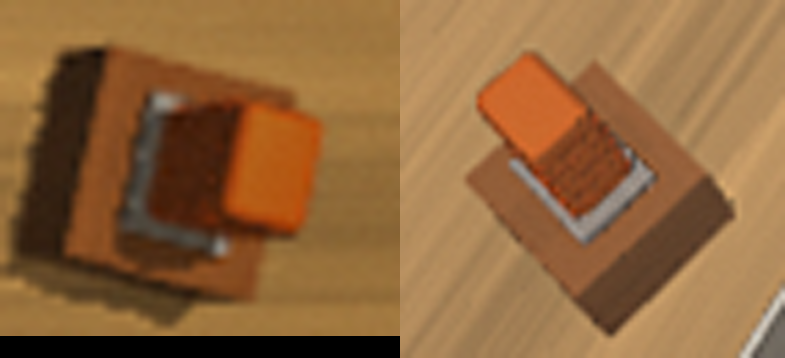

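```bash
cat >/dev/null
python3 - <<'E'
from h import *
T=robot.capture("top");S=robot.capture("scene");np.set_printoptions(precision=4,suppress=True)
ca=lambda l:np.array(l)/4.+[285,140]-.375
for n,u,zz in(("vb right",(358,140),.09),("vb left top",(302,140),.09),("vb left bot",(287,140),.05),("rs right",(552,136),.1),("rs left top",(502,138),.1),("rs left bot",(477,140),.05)): print(n,ray(T,ca([u])[0],zz))
c8=lambda l:np.array(l)/8.+[438,222]-.44
c5=lambda l:np.array(l)/5.5+[100,315]-.41
H=np.array([[-.017,-.012,.102],[-.017,.012,.102],[.017,.012,.102],[.017,-.012,.102]])
K=np.array([[-.032,-.028,.04],[-.032,.028,.04],[.032,.028,.04],[.032,-.028,.04]])
hT=(T,H,c8([(295,238),(222,222),(243,100),(322,125)]));hS=(S,H,c5([(78,102),(133,52),(187,110),(140,160)]))
kT=(T,K,c8([(252,300),(68,255),(107,45),(295,95)]));kS=(S,K,c5([(66,180),(195,60),(308,178),(175,293)]))
for n,g in(("hT",[hT]),("hS",[hS]),("h",[hT,hS]),("kT",[kT]),("kS",[kS]),("k",[kT,kS]),("all",[hT,hS,kT,kS])):
    q,r=ptfit(g,[.42,-.26,-.18]);print(n,q,np.abs(r).max(0))
# overlays
P=[.5812,-.039,-.0143]
def draw(n,qv,qr,qk):
    out=[]
    for p,(x0,x1,y0,y1),k in((T,(285,485,140,264),3),(S,(100,330,200,380),3)):
        im=cv2.resize(p["img"],None,fx=k,fy=k,interpolation=cv2.INTER_CUBIC)
        for q,d in((qv,(.08,.036,.05,.09)),(qr,(.08,.03,.05,.10)),(qk,(.034,.024,.046,.102)),(qk,(.064,.056,0,.04)),(P,(.13,.34,.05,.05))):
            b=(proj(p,box(q,*d))+.5)*k-.5
            for i in range(8):
                for j in(1,2,4):
                    if not i&j: cv2.line(im,tuple(np.int32(b[i].round())),tuple(np.int32(b[i|j].round())),(0,255,255),1)
        out.append(im[y0*k:y1*k,x0*k:x1*k])
    cv2.imwrite(n+"T.png",out[0]);cv2.imwrite(n+"S.png",out[1])
q,_=ptfit([hT,hS,kT,kS],[.42,-.26,-.18])
draw("pics/ov",[.5815,-.043,-.0143],[.5785,-.149,-.0143],q)
E
```

```text
vb right [ 0.5804 -0.0566  0.09  ]
vb left top [ 0.581  -0.0246  0.09  ]
vb left bot [ 0.5893 -0.0228  0.05  ]
rs right [ 0.5784 -0.1636  0.1   ]
rs left top [ 0.5778 -0.1355  0.1   ]
rs left bot [ 0.587 -0.136  0.05 ]
hT [ 0.4205 -0.2602 -0.2739] [0.9596 0.5632]
hS [ 0.4244 -0.2627 -0.2438] [2.1821 1.1212]
h [ 0.4222 -0.2617 -0.254 ] [1.5673 1.8817]
kT [ 0.4217 -0.2619 -0.2643] [0.4622 0.4422]
kS [ 0.4218 -0.2626 -0.2778] [0.5567 1.3826]
k [ 0.4217 -0.2623 -0.2713] [0.5444 1.1619]
all [ 0.4218 -0.262  -0.269 ] [1.7721 1.8394]
```

View pics/ovT.png

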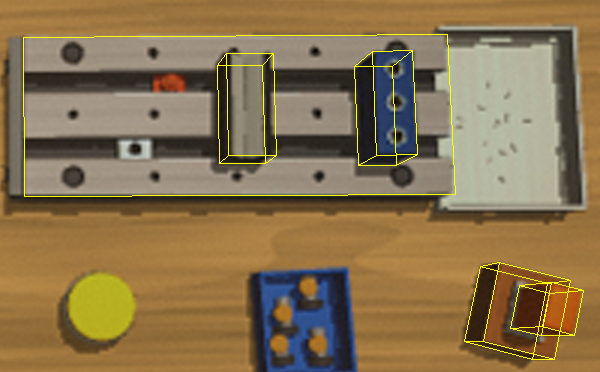

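View pics/ovS.png

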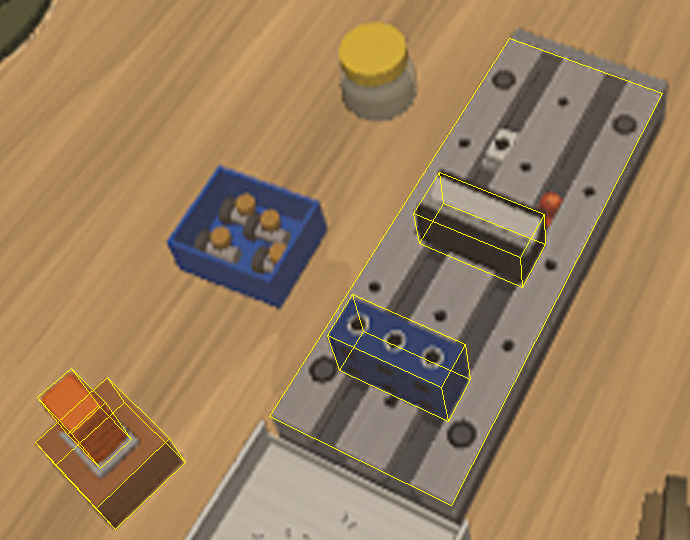

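```bash
cat >> h.py <<'E'
from scipy.spatial.transform import Rotation as Ro
PL=np.array([.5812,-.039,-.0143])
def W(x,y):  # plate xy -> world xy
    c,s=np.cos(PL[2]),np.sin(PL[2]);return np.array([PL[0]+c*x-s*y,PL[1]+s*x+c*y])
def P(X,Y):
    c,s=np.cos(PL[2]),np.sin(PL[2]);d=np.array([X,Y])-PL[:2];return np.array([c*d[0]+s*d[1],-s*d[0]+c*d[1]])
def where():
    s=robot.sense();R=Ro.from_rotvec(s["tool_rot"]).as_matrix();p=s["tcp_pos"]
    # tool z direction in plate frame angle, plate coordinates
    print("t %.2f plate xy %s z %.4f jaw-yaw %.4f"%(s["clock"],P(*p[:2]).round(4),p[2],np.arctan2(R[1,2],R[0,2])-PL[2]),"ax",R.round(3).tolist(),"F",np.round(s["force"],1),"w",round(s["gripper_width"],3),"q",np.round(s["joints"],2))
    return R,np.array(p)
def delta(x,y,z,yaw=0.,flip=1):
    """rows numbers to get from here to plate (x,y), world z, jaw dir = plate y turned by yaw"""
    s=robot.sense();R=Ro.from_rotvec(s["tool_rot"]).as_matrix();p=np.array(s["tcp_pos"])
    a=PL[2]+yaw;zt=flip*np.array([-np.sin(a),np.cos(a),0]);xt=np.array([0,0,-1.]);T=np.c_[xt,np.cross(zt,xt),zt]
    return Ro.from_matrix(R.T@T).as_rotvec().round(4),(R.T@(np.r_[W(x,y),z]-p)).round(4)
E
python3 - <<'E'
from h import *
where()
c,s=np.cos(.185),np.sin(.185)
for k in(-.045,.045): print("mat spot plate",P(.5052-s*k,.3302+c*k).round(4),"world",.5052-s*k,.3302+c*k)
print("tool",P(.4218,-.262).round(4),"yaw",-.269+.0143, "vb",P(.5815,-.0415),"rs",P(.5785,-.149))
for f in(1,-1): print(delta(-.001,-.110,.16,0,f))
E
```

```text
t 1.30 plate xy [-0.396   0.5484] z 0.2313 jaw-yaw 1.2263 ax [[0.0, -0.936, 0.351], [0.0, 0.351, 0.936], [-1.0, 0.0, 0.0]] F [ 0.1 -0.4 -0. ] w 1.003 q [ 1.15  0.3   1.52  0.    1.32 -0.07]
mat spot plate [-0.0724  0.324 ] world 0.5134775940087618 0.2859678687216396
mat spot plate [-0.0902  0.4122] world 0.4969224059912381 0.3744321312783604
tool [-0.1562 -0.2253] yaw -0.25470000000000004 vb [ 0.00033572 -0.00249545] rs [-0.00112678 -0.11002736]
(array([-0.3445,  0.    , -0.    ]), array([ 0.0713, -0.5941, -0.4863]))
(array([ 2.7971, -0.    , -0.    ]), array([ 0.0713, -0.5941, -0.4863]))
```

Request:
send_rows(targets=[[[-0.12, 0, 0, 0, -0.037, -0.03, 1], [-0.24, 0, 0, 0, -0.074, -0.06, 1], [-0.3445, 0, 0, 0, -0.111, -0.09, 1], [-0.3445, 0, 0, 0, -0.148, -0.12, 1], [-0.3445, 0, 0, 0, -0.185, -0.15, 1]]])

```text
clock: 1.8
tcp_pos: [0.3142, 0.3079, 0.2315]
tool_rot: [-1.199, 1.215, 1.199]
force: [0.7, 0.3, 0.3]
gripper_width: 1.0
```

```bash
python3 -c "
from h import *
where();print(delta(.0003,-.0025,.16))"
```

```text
t 1.80 plate xy [-0.2719  0.343 ] z 0.2315 jaw-yaw 1.5714 ax [[0.0, -1.0, 0.014], [0.0, 0.014, 1.0], [-1.0, -0.0, 0.0]] F [0.7 0.3 0.3] w 1.0 q [ 0.69  0.05  1.81 -0.    1.28 -0.87]
(array([0.0006, 0.0003, 0.0004]), array([ 0.0715, -0.272 , -0.3457]))
```

Request:
send_rows(targets=[[[0, 0, 0, 0, -0.03, -0.035, 1], [0, 0, 0, 0, -0.06, -0.07, 1], [0, 0, 0, 0, -0.09, -0.105, 1], [0, 0, 0, 0, -0.12, -0.14, 1], [0, 0, 0, 0, -0.15, -0.175, 1]]])

```text
clock: 2.3
tcp_pos: [0.4621, 0.1307, 0.2315]
tool_rot: [-1.199, 1.215, 1.198]
force: [0.8, -0.1, 0.0]
gripper_width: 0.997
```

Request:
send_rows(targets=[[[0, 0, 0, 0.015, -0.03, -0.035, 1], [0, 0, 0, 0.035, -0.06, -0.07, 1], [0, 0, 0, 0.055, -0.09, -0.105, 1], [0, 0, 0, 0.0715, -0.122, -0.14, 1], [0, 0, 0, 0.0715, -0.122, -0.1707, 1]]])

```text
clock: 2.8
tcp_pos: [0.5818, -0.042, 0.1564]
tool_rot: [-1.196, 1.219, 1.201]
force: [0.4, 0.5, 0.8]
gripper_width: 1.0
```

```bash
python3 -c "
from h import *
where();print(delta(.0003,-.0025,.058))"
```

```text
t 2.80 plate xy [ 0.0006 -0.003 ] z 0.1564 jaw-yaw 1.5701 ax [[-0.004, -1.0, 0.015], [0.0, 0.015, 1.0], [-1.0, 0.004, 0.0]] F [0.4 0.5 0.8] w 1.0 q [-0.13  0.44  1.5  -0.    1.2  -1.69]
(array([-0.0007,  0.0004, -0.0039]), array([ 0.0984, -0.0001,  0.0004]))
```

Request:
send_rows(targets=[[[0, 0, 0, 0.035, 0, 0, 1], [0, 0, 0, 0.07, 0, 0, 1], [0, 0, 0, 0.095, 0, 0, 1], [0, 0, 0, 0.1, 0, 0, 1], [0, 0, 0, 0.1, 0, 0, 1]]])

```text
clock: 3.3
tcp_pos: [0.5807, -0.0399, 0.0598]
tool_rot: [-1.198, 1.216, 1.199]
force: [0.0, -0.0, 0.8]
gripper_width: 0.999
```

```bash
python3 -c "
from h import *
where();print(delta(.0003,-.0025,.058))"
```

```text
t 3.30 plate xy [-0.0005 -0.0009] z 0.0598 jaw-yaw 1.5709 ax [[-0.001, -1.0, 0.014], [0.0, 0.014, 1.0], [-1.0, 0.001, 0.0]] F [ 0.  -0.   0.8] w 0.999 q [-0.13  0.56  1.58 -0.    1.   -1.69]
(array([ 0.0001,  0.0001, -0.0008]), array([ 0.0018, -0.0008, -0.0016]))
```

Request:
send_rows(targets=[[[0, 0, 0, 0.001, -0.0008, -0.0015, 0.4], [0, 0, 0, 0.001, -0.0008, -0.0015, 0], [0, 0, 0, 0.001, -0.0008, -0.0015, -1], [0, 0, 0, 0.001, -0.0008, -0.0015, -1], [0, 0, 0, 0.001, -0.0008, -0.0015, -1]]], squeeze=60)

```text
clock: 3.8
tcp_pos: [0.582, -0.0415, 0.0599]
tool_rot: [-1.2, 1.215, 1.197]
force: [-1.5, 1.2, 6.0]
gripper_width: 0.412
```

Request:
send_rows(targets=[[[0, 0, 0, 0, 0, 0, -1], [0, 0, 0, 0, 0, 0, -1], [0, 0, 0, 0, 0, 0, -1]]])

```text
clock: 4.1
tcp_pos: [0.582, -0.0415, 0.0599]
tool_rot: [-1.2, 1.215, 1.197]
force: [-0.6, 0.6, 6.5]
gripper_width: 0.411
```

```bash
python3 -c "
from h import *
where()
T=robot.capture('top');print(delta(-.0902,.4122,.1596))
cv2.imwrite('pics/g.png',cv2.resize(T['img'][140:215,285:485],None,fx=3,fy=3))"
```

```text
t 4.10 plate xy [ 0.0009 -0.0025] z 0.0599 jaw-yaw 1.5708 ax [[0.002, -1.0, 0.014], [-0.0, 0.014, 1.0], [-1.0, -0.002, -0.0]] F [-0.6  0.6  6.5] w 0.411 q [-0.13  0.56  1.57  0.    1.   -1.69]
(array([ 0.    , -0.0001,  0.0017]), array([-0.0999,  0.0909,  0.4147]))
```

Request:
send_rows(targets=[[[0, 0, 0, -0.02, 0, 0, -1], [0, 0, 0, -0.055, 0, 0, -1], [0, 0, 0, -0.09, 0, 0.01, -1], [0, 0, 0, -0.1, 0.005, 0.045, -1], [0, 0, 0, -0.1, 0.014, 0.085, -1]]])

```text
clock: 4.65
tcp_pos: [0.5691, 0.0439, 0.1604]
tool_rot: [-1.198, 1.215, 1.195]
force: [0.6, 1.8, -8.8]
gripper_width: 0.411
```

Request:
send_rows(targets=[[[0, 0, 0, 0, 0.01, 0.045, -1], [0, 0, 0, 0, 0.02, 0.09, -1], [0, 0, 0, 0, 0.03, 0.135, -1], [0, 0, 0, 0, 0.04, 0.18, -1], [0, 0, 0, 0, 0.05, 0.225, -1]]])

```text
clock: 5.15
tcp_pos: [0.5207, 0.271, 0.1581]
tool_rot: [-1.199, 1.217, 1.199]
force: [1.3, -0.4, -8.5]
gripper_width: 0.408
```

Request:
send_rows(targets=[[[0, 0, 0, 0, 0.01, 0.04, -1], [0, 0, 0, 0, 0.02, 0.08, -1], [0, 0, 0, 0, 0.027, 0.104, -1], [0, 0, 0, 0, 0.027, 0.104, -1], [0, 0, 0, 0, 0.027, 0.104, -1]]])

```text
clock: 5.65
tcp_pos: [0.4957, 0.3738, 0.1578]
tool_rot: [-1.2, 1.217, 1.2]
force: [0.9, -0.3, -7.7]
gripper_width: 0.412
```

```bash
python3 -c "
from h import *
where();print(delta(-.0902,.4122,.0145))"
```

```text
t 5.65 plate xy [-0.0914  0.4115] z 0.1578 jaw-yaw 1.5719 ax [[-0.002, -1.0, 0.013], [-0.001, 0.013, 1.0], [-1.0, 0.002, -0.001]] F [ 0.9 -0.3 -7.7] w 0.412 q [ 0.59  0.52  1.39 -0.    1.24 -0.97]
(array([ 0.0011, -0.0013, -0.0015]), array([ 0.1433, -0.0014,  0.0009]))
```

Request:
send_rows(targets=[[[0, 0, 0, 0.045, 0, 0, -1], [0, 0, 0, 0.09, 0, 0, -1], [0, 0, 0, 0.125, 0, 0, -1], [0, 0, 0, 0.138, 0, 0, -1], [0, 0, 0, 0.142, 0, 0, -1]]])

```text
clock: 6.15
tcp_pos: [0.4963, 0.3728, 0.0158]
tool_rot: [-1.198, 1.219, 1.199]
force: [0.6, 0.6, -7.0]
gripper_width: 0.413
```

Request:
send_rows(targets=[[[0, 0, 0, 0.001, 0, 0, -1], [0, 0, 0, 0.002, 0, 0, -1]]])

```text
clock: 6.35
tcp_pos: [0.4974, 0.3742, 0.0168]
tool_rot: [-1.198, 1.213, 1.197]
force: [-0.6, 1.0, -8.1]
gripper_width: 0.413
```

```bash
python3 -c "
from h import *
where()"
```

```text
t 6.35 plate xy [-0.0897  0.412 ] z 0.0168 jaw-yaw 1.5706 ax [[0.003, -1.0, 0.015], [0.002, 0.015, 1.0], [-1.0, -0.003, 0.002]] F [-0.6  1.  -8.1] w 0.413 q [ 0.59  0.7   1.47 -0.    0.97 -0.97]
```

Request:
send_rows(targets=[[[0, 0, 0, 0.001, 0, 0, -1], [0, 0, 0, 0.002, 0, 0, -1], [0, 0, 0, 0.002, 0, 0, -1]]])

```text
clock: 6.65
tcp_pos: [0.4968, 0.374, 0.0139]
tool_rot: [-1.199, 1.214, 1.198]
force: [-1.7, -1.3, 1.9]
gripper_width: 0.415
```

```bash
python3 -c "
from h import *
where()"
```

```text
t 6.65 plate xy [-0.0903  0.4118] z 0.0139 jaw-yaw 1.5709 ax [[0.001, -1.0, 0.014], [0.001, 0.014, 1.0], [-1.0, -0.001, 0.001]] F [-1.7 -1.3  1.9] w 0.415 q [ 0.59  0.7   1.47 -0.    0.97 -0.97]
```

Request:
send_rows(targets=[[[0, 0, 0, 0, 0, 0, 0.2], [0, 0, 0, 0, 0, 0, 0.6], [0, 0, 0, 0, 0, 0, 1], [0, 0, 0, 0, 0, 0, 1]]])

```text
clock: 7.05
tcp_pos: [0.4966, 0.3738, 0.013]
tool_rot: [-1.199, 1.215, 1.198]
force: [-0.2, 0.5, 0.1]
gripper_width: 0.996
```

Request:
send_rows(targets=[[[0, 0, 0, -0.03, 0, 0, 1], [0, 0, 0, -0.075, 0, 0, 1], [0, 0, 0, -0.12, 0, 0, 1], [0, 0, 0, -0.146, -0.005, -0.03, 1], [0, 0, 0, -0.146, -0.013, -0.075, 1]]])

```text
clock: 7.55
tcp_pos: [0.5093, 0.2998, 0.1631]
tool_rot: [-1.201, 1.207, 1.198]
force: [1.6, -0.6, -0.5]
gripper_width: 1.0
```

Request:
send_rows(targets=[[[0, 0, 0, 0, -0.008, -0.045, 1], [0, 0, 0, 0, -0.016, -0.09, 1], [0, 0, 0, 0, -0.024, -0.135, 1], [0, 0, 0, 0, -0.032, -0.18, 1], [0, 0, 0, 0, -0.04, -0.225, 1]]])

```text
clock: 8.05
tcp_pos: [0.5452, 0.0712, 0.159]
tool_rot: [-1.199, 1.215, 1.198]
force: [1.1, 0.6, -0.6]
gripper_width: 1.001
```

Request:
send_rows(targets=[[[0, 0, 0, 0, -0.009, -0.045, 1], [0, 0, 0, 0, -0.018, -0.09, 1], [0, 0, 0, 0, -0.027, -0.135, 1], [0, 0, 0, 0, -0.036, -0.18, 1], [0, 0, 0, 0, -0.036, -0.222, 1]]])

```text
clock: 8.55
tcp_pos: [0.5783, -0.1516, 0.1588]
tool_rot: [-1.199, 1.216, 1.198]
force: [0.5, 1.2, -0.2]
gripper_width: 0.998
```

```bash
python3 -c "
from h import *
where();T=robot.capture('top');S=robot.capture('scene');print(delta(-.0011,-.110,.064))
a=cv2.resize(T['img'][130:270,170:490],None,fx=2.4,fy=2.4,interpolation=cv2.INTER_CUBIC)
cv2.imwrite('pics/d.png',a)"
```

```text
t 8.55 plate xy [-0.0013 -0.1126] z 0.1588 jaw-yaw 1.5706 ax [[0.0, -1.0, 0.015], [-0.0, 0.015, 1.0], [-1.0, -0.001, -0.0]] F [ 0.5  1.2 -0.2] w 0.998 q [-0.32  0.47  1.46  0.    1.21 -1.87]
(array([-0.0045, -0.0007,  0.    ]), array([ 0.0946, -0.0009,  0.0051]))
```

View pics/d.png

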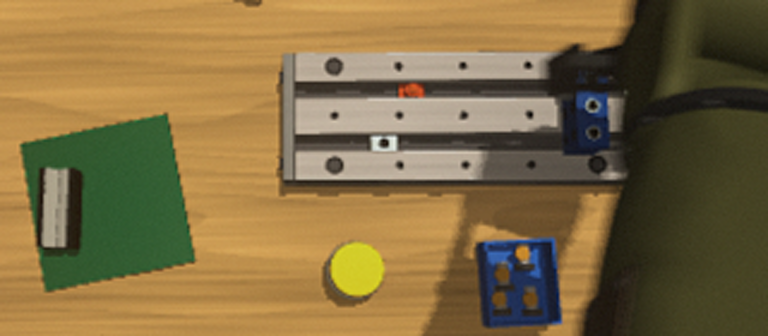

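The V-block stands on the mat, crop px (60,208), inside its edges. The gripper is over the riser.

Request:
send_rows(targets=[[[0, 0, 0, 0.035, 0, 0.0, 1], [0, 0, 0, 0.07, 0, 0.0, 1], [0, 0, 0, 0.09, 0, 0.0, 1], [0, 0, 0, 0.096, 0, 0.0, 1], [0, 0, 0, 0.096, 0, 0.0, 1]]])

```text
clock: 9.15
tcp_pos: [0.5779, -0.149, 0.0626]
tool_rot: [-1.198, 1.216, 1.2]
force: [-0.3, 0.6, 0.4]
gripper_width: 0.999
```

```bash
python3 -c "
from h import *
where();print(delta(-.0011,-.110,.064))"
```

```text
t 9.15 plate xy [-0.0018 -0.1101] z 0.0626 jaw-yaw 1.5711 ax [[-0.001, -1.0, 0.014], [0.0, 0.014, 1.0], [-1.0, 0.001, 0.0]] F [-0.3  0.6  0.4] w 0.999 q [-0.31  0.59  1.53  0.    1.03 -1.87]
(array([ 0.0004,  0.0003, -0.0008]), array([-0.0014, -0.0007,  0.0001]))
```

Request:
send_rows(targets=[[[0, 0, 0, -0.001, -0.0007, 0, 0.4], [0, 0, 0, -0.001, -0.0007, 0, 0], [0, 0, 0, -0.001, -0.0007, 0, -1], [0, 0, 0, -0.001, -0.0007, 0, -1], [0, 0, 0, -0.001, -0.0007, 0, -1]]], squeeze=45)

```text
clock: 9.65
tcp_pos: [0.579, -0.1496, 0.0645]
tool_rot: [-1.199, 1.215, 1.198]
force: [-0.4, 0.1, 6.4]
gripper_width: 0.35
```

Request:
send_rows(targets=[[[0, 0, 0, 0, 0, 0, -1], [0, 0, 0, 0, 0, 0, -1], [0, 0, 0, 0, 0, 0, -1]]])

```text
clock: 9.95
tcp_pos: [0.579, -0.1496, 0.0646]
tool_rot: [-1.199, 1.215, 1.198]
force: [-0.3, -0.9, 7.8]
gripper_width: 0.342
```

```bash
python3 -c "
from h import *
where();print(delta(-.0724,.324,.165))"
```

```text
t 9.95 plate xy [-0.0007 -0.1106] z 0.0646 jaw-yaw 1.5707 ax [[0.001, -1.0, 0.014], [-0.0, 0.014, 1.0], [-1.0, -0.001, -0.0]] F [-0.3 -0.9  7.8] w 0.342 q [-0.31  0.58  1.53  0.    1.03 -1.87]
(array([-0.0001, -0.0003,  0.0011]), array([-0.1007,  0.0717,  0.4346]))
```

Request:
send_rows(targets=[[[0, 0, 0, -0.02, 0, 0, -1], [0, 0, 0, -0.055, 0, 0, -1], [0, 0, 0, -0.09, 0.002, 0.01, -1], [0, 0, 0, -0.1, 0.007, 0.045, -1], [0, 0, 0, -0.1, 0.015, 0.09, -1]]])

```text
clock: 10.45
tcp_pos: [0.5653, -0.0594, 0.1655]
tool_rot: [-1.199, 1.215, 1.195]
force: [0.3, -0.2, -2.7]
gripper_width: 0.344
```

Request:
send_rows(targets=[[[0, 0, 0, 0, 0.008, 0.045, -1], [0, 0, 0, 0, 0.016, 0.09, -1], [0, 0, 0, 0, 0.024, 0.135, -1], [0, 0, 0, 0, 0.032, 0.18, -1], [0, 0, 0, 0, 0.04, 0.225, -1]]])

```text
clock: 10.95
tcp_pos: [0.5273, 0.168, 0.1636]
tool_rot: [-1.198, 1.217, 1.199]
force: [1.3, 0.1, -1.9]
gripper_width: 0.347
```

Request:
send_rows(targets=[[[0, 0, 0, 0, 0.008, 0.045, -1], [0, 0, 0, 0, 0.016, 0.09, -1], [0, 0, 0, 0, 0.0167, 0.1196, -1], [0, 0, 0, 0, 0.0167, 0.1196, -1], [0, 0, 0, 0, 0.0167, 0.1196, -1]]])

```text
clock: 11.45
tcp_pos: [0.5128, 0.2863, 0.1632]
tool_rot: [-1.2, 1.217, 1.2]
force: [-0.1, -0.4, -3.4]
gripper_width: 0.345
```

Request:
send_rows(targets=[[[0, 0, 0, 0.045, 0, 0, -1], [0, 0, 0, 0.09, 0, 0, -1], [0, 0, 0, 0.125, 0, 0, -1], [0, 0, 0, 0.138, 0, 0, -1], [0, 0, 0, 0.142, 0, 0, -1]]])

```text
clock: 11.95
tcp_pos: [0.5131, 0.2851, 0.021]
tool_rot: [-1.198, 1.218, 1.199]
force: [0.9, 0.2, -1.3]
gripper_width: 0.346
```

```bash
python3 -c "
from h import *
where();print(delta(-.0724,.324,.0185))"
```

```text
t 11.95 plate xy [-0.0728  0.3231] z 0.0210 jaw-yaw 1.5697 ax [[-0.002, -1.0, 0.015], [-0.001, 0.015, 1.0], [-1.0, 0.002, -0.001]] F [ 0.9  0.2 -1.3] w 0.346 q [ 0.44  0.63  1.57 -0.    0.94 -1.11]
(array([-0.0011, -0.0009, -0.0017]), array([ 0.0025, -0.0004,  0.0009]))
```

Request:
send_rows(targets=[[[0, 0, 0, 0.001, 0, 0, -1], [0, 0, 0, 0.002, 0, 0, -1], [0, 0, 0, 0.003, 0, 0, -1], [0, 0, 0, 0.0035, 0, 0, -1]]])

```text
clock: 12.35
tcp_pos: [0.5135, 0.2863, 0.0191]
tool_rot: [-1.199, 1.215, 1.198]
force: [0.7, -0.3, -3.9]
gripper_width: 0.344
```

```bash
python3 -c "
from h import *
where()"
```

```text
t 12.35 plate xy [-0.0723  0.3243] z 0.0191 jaw-yaw 1.5708 ax [[0.001, -1.0, 0.014], [0.001, 0.014, 1.0], [-1.0, -0.001, 0.001]] F [ 0.7 -0.3 -3.9] w 0.344 q [ 0.45  0.63  1.57  0.    0.93 -1.11]
```

Request:
send_rows(targets=[[[0, 0, 0, 0.0005, 0, 0, -1], [0, 0, 0, 0.001, 0, 0, -1], [0, 0, 0, 0.001, 0, 0, -1]]])

```text
clock: 12.65
tcp_pos: [0.5134, 0.2862, 0.0185]
tool_rot: [-1.199, 1.215, 1.198]
force: [-5.5, -2.3, 9.8]
gripper_width: 0.341
```

```bash
python3 -c "
from h import *
where()"
```

```text
t 12.65 plate xy [-0.0724  0.3242] z 0.0185 jaw-yaw 1.5709 ax [[0.001, -1.0, 0.014], [0.0, 0.014, 1.0], [-1.0, -0.001, 0.0]] F [-5.5 -2.3  9.8] w 0.341 q [ 0.45  0.63  1.57 -0.    0.93 -1.11]
```

Request:
send_rows(targets=[[[0, 0, 0, 0, 0, 0, 0.2], [0, 0, 0, 0, 0, 0, 0.6], [0, 0, 0, 0, 0, 0, 1], [0, 0, 0, 0, 0, 0, 1]]])

```text
clock: 13.05
tcp_pos: [0.5132, 0.2861, 0.0173]
tool_rot: [-1.199, 1.216, 1.199]
force: [0.6, -1.2, -0.2]
gripper_width: 0.988
```

Request:
send_rows(targets=[[[0, 0, 0, -0.03, 0, 0, 1], [0, 0, 0, -0.075, 0, 0, 1], [0, 0, 0, -0.12, 0, 0, 1], [0, 0, 0, -0.15, 0.003, -0.03, 1], [0, 0, 0, -0.15, 0.01, -0.075, 1]]])

```text
clock: 13.55
tcp_pos: [0.5035, 0.2121, 0.1716]
tool_rot: [-1.202, 1.208, 1.197]
force: [1.7, -0.3, -1.3]
gripper_width: 0.998
```

Request:
send_rows(targets=[[[0, 0, 0, 0, 0.007, -0.045, 1], [0, 0, 0, 0, 0.014, -0.09, 1], [0, 0, 0, 0, 0.021, -0.135, 1], [0, 0, 0, 0, 0.028, -0.18, 1], [0, 0, 0, 0, 0.035, -0.225, 1]]])

```text
clock: 14.05
tcp_pos: [0.4633, -0.0148, 0.1675]
tool_rot: [-1.199, 1.215, 1.198]
force: [0.6, 0.8, 0.4]
gripper_width: 1.001
```

Request:
send_rows(targets=[[[0, 0, 0, 0, 0.007, -0.045, 1], [0.1, 0, 0, 0, 0.014, -0.09, 1], [0.2, 0, 0, 0, 0.021, -0.135, 1], [0.2547, 0, 0, 0, 0.028, -0.18, 1], [0.2547, 0, 0, 0, 0.035, -0.225, 1]]])

```text
clock: 14.55
tcp_pos: [0.425, -0.2395, 0.1675]
tool_rot: [-1.008, 1.325, 1.007]
force: [0.6, -0.7, 0.2]
gripper_width: 1.004
```

```bash
python3 -c "
from h import *
where();print(delta(-.1562,-.2253,.15,-.2547))
T=robot.capture('top');S=robot.capture('scene')
a=cv2.resize(S['img'][100:400,90:410],None,fx=2,fy=2,interpolation=cv2.INTER_CUBIC)
cv2.imwrite('pics/e.png',a)"
```

```text
t 14.55 plate xy [-0.1533 -0.2027] z 0.1675 jaw-yaw 1.3139 ax [[0.0, -0.963, 0.268], [-0.0, 0.268, 0.963], [-1.0, -0.001, -0.0]] F [ 0.6 -0.7  0.2] w 1.004 q [-0.59  0.23  1.77  0.    1.14 -1.89]
(array([-0.0022, -0.0001,  0.0005]), array([ 0.0175, -0.0029, -0.0226]))
```

View pics/e.png

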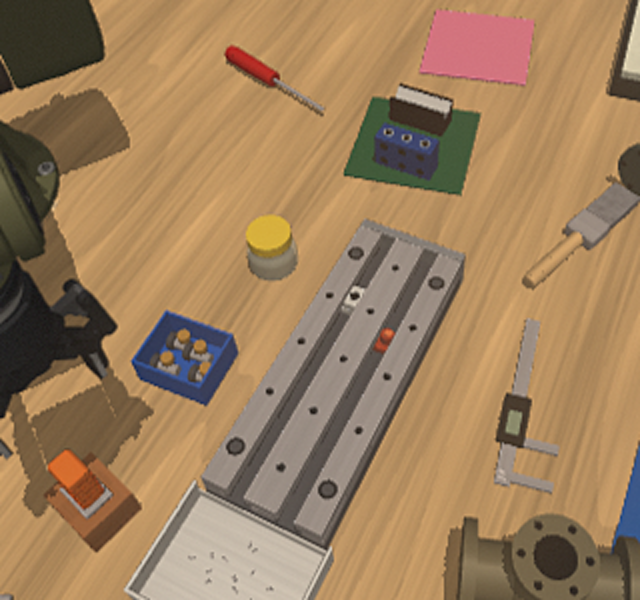

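Request:
send_rows(targets=[[[0, 0, 0, 0, -0.003, -0.0226, 1], [0, 0, 0, 0.03, -0.003, -0.0226, 1], [0, 0, 0, 0.065, -0.003, -0.0226, 1], [0, 0, 0, 0.1, -0.003, -0.0226, 1], [0, 0, 0, 0.11, -0.003, -0.0226, 1]]])

```text
clock: 15.15
tcp_pos: [0.4213, -0.2589, 0.0544]
tool_rot: [-1.005, 1.326, 1.013]
force: [0.2, -0.4, 0.6]
gripper_width: 1.001
```

Request:
send_rows(targets=[[[0, 0, 0, 0, 0, 0, 1], [0, 0, 0, 0, 0, 0, 1]]])

```text
clock: 15.35
tcp_pos: [0.4233, -0.2605, 0.0587]
tool_rot: [-1.01, 1.324, 1.008]
force: [-0.0, 0.0, 0.4]
gripper_width: 0.997
```

```bash
python3 -c "
from h import *
where();print(delta(-.1562,-.2253,.056,-.2547))"
```

```text
t 15.35 plate xy [-0.1547 -0.2238] z 0.0587 jaw-yaw 1.3164 ax [[0.001, -0.964, 0.265], [-0.001, 0.265, 0.964], [-1.0, -0.002, -0.001]] F [-0.   0.   0.4] w 0.997 q [-0.63  0.41  1.83  0.    0.91 -1.93]
(array([ 0.0003, -0.0006,  0.0016]), array([ 0.0027,  0.001 , -0.0019]))
```

Request:
send_rows(targets=[[[0, 0, 0, 0.002, 0.001, -0.0018, 0.4], [0, 0, 0, 0.002, 0.001, -0.0018, 0], [0, 0, 0, 0.002, 0.001, -0.0018, -0.3], [0, 0, 0, 0.002, 0.001, -0.0018, -1], [0, 0, 0, 0.002, 0.001, -0.0018, -1]]], squeeze=50)

```text
clock: 15.85
tcp_pos: [0.4213, -0.2619, 0.0557]
tool_rot: [-1.009, 1.324, 1.008]
force: [-1.4, 0.9, 5.3]
gripper_width: 0.274
```

Request:
send_rows(targets=[[[0, 0, 0, 0, 0, 0, -1], [0, 0, 0, 0, 0, 0, -1], [0, 0, 0, 0, 0, 0, -1]]])

```text
clock: 16.15
tcp_pos: [0.4213, -0.2619, 0.0557]
tool_rot: [-1.009, 1.324, 1.008]
force: [-0.7, 0.3, 4.9]
gripper_width: 0.277
```

```bash
python3 -c "
from h import *
where()"
```

```text
t 16.15 plate xy [-0.1567 -0.2252] z 0.0557 jaw-yaw 1.3161 ax [[0.001, -0.964, 0.266], [-0.0, 0.266, 0.964], [-1.0, -0.001, -0.0]] F [-0.7  0.3  4.9] w 0.277 q [-0.63  0.41  1.83 -0.    0.9  -1.93]
```

Request:
send_rows(targets=[[[0, 0, 0, -0.015, 0, 0, -1], [0, 0, 0, -0.04, 0, 0, -1], [0, 0, 0, -0.07, 0, 0, -1], [0, 0, 0, -0.1, 0, 0, -1], [0, 0, 0, -0.1, 0, 0, -1]]])

```text
clock: 16.65
tcp_pos: [0.4222, -0.2625, 0.1587]
tool_rot: [-1.013, 1.323, 1.004]
force: [0.3, 0.6, -2.5]
gripper_width: 0.278
```

```bash
python3 -c "
from h import *
where();print(delta(.027,.085,.155))
T=robot.capture('top');S=robot.capture('scene')
a=cv2.resize(S['img'][270:400,60:260],None,fx=3.5,fy=3.5,interpolation=cv2.INTER_CUBIC)
cv2.imwrite('pics/f.png',a)"
```

```text
t 16.65 plate xy [-0.1557 -0.2258] z 0.1587 jaw-yaw 1.3161 ax [[0.005, -0.964, 0.266], [-0.003, 0.266, 0.964], [-1.0, -0.005, -0.002]] F [ 0.3  0.6 -2.5] w 0.278 q [-0.63  0.26  1.76 -0.    1.12 -1.93]
(array([-0.2547, -0.0026,  0.005 ]), array([ 0.0035, -0.0985,  0.3468]))
```

Request:
send_rows(targets=[[[-0.1, 0, 0, 0, -0.0125, 0.0435, -1], [-0.2, 0, 0, 0, -0.025, 0.087, -1], [-0.2547, 0, 0, 0, -0.037, 0.13, -1], [-0.2547, 0, 0, 0, -0.05, 0.174, -1], [-0.2547, 0, 0, 0, -0.062, 0.217, -1]]])

```text
clock: 17.25
tcp_pos: [0.5386, -0.0671, 0.1535]
tool_rot: [-1.197, 1.218, 1.201]
force: [0.4, -1.1, -1.2]
gripper_width: 0.274
```

```bash
python3 -c "
from h import *
where();print(delta(.027,.085,.155))"
```

```text
t 17.25 plate xy [-0.0422 -0.0287] z 0.1535 jaw-yaw 1.5709 ax [[-0.003, -1.0, 0.014], [0.0, 0.014, 1.0], [-1.0, 0.003, 0.0]] F [ 0.4 -1.1 -1.2] w 0.274 q [-0.19  0.36  1.63 -0.    1.15 -1.75]
(array([ 0.0001,  0.0005, -0.0027]), array([-0.0017, -0.0692,  0.1137]))
```

Request:
send_rows(targets=[[[0, 0, 0, 0, -0.023, 0.038, -1], [0, 0, 0, 0, -0.046, 0.076, -1], [0, 0, 0, 0, -0.0693, 0.1137, -1], [0, 0, 0, 0.03, -0.0693, 0.1137, -1], [0, 0, 0, 0.054, -0.0693, 0.1137, -1]]])

```text
clock: 17.75
tcp_pos: [0.6087, 0.045, 0.0979]
tool_rot: [-1.199, 1.217, 1.202]
force: [-0.2, -0.3, -2.3]
gripper_width: 0.271
```

Request:
send_rows(targets=[[[0, 0, 0, 0, 0, 0, -1], [0, 0, 0, 0, 0, 0, -1], [0, 0, 0, 0, 0, 0, -1]]])

```text
clock: 18.05
tcp_pos: [0.6099, 0.0434, 0.1024]
tool_rot: [-1.199, 1.215, 1.197]
force: [0.0, 0.4, -1.4]
gripper_width: 0.273
```

```bash
python3 -c "
from h import *
where();print(delta(.027,.085,.097))
T=robot.capture('top');S=robot.capture('scene')
a=cv2.resize(S['img'][190:300,210:340],None,fx=4,fy=4,interpolation=cv2.INTER_CUBIC)
b=cv2.resize(T['img'][130:220,280:440],None,fx=2.0,fy=2.0,interpolation=cv2.INTER_CUBIC)
im=np.zeros((440,520+320,3),np.uint8);im[:,:520]=a;im[:b.shape[0],520:]=b;cv2.imwrite('pics/f2.png',cv2.resize(im,None,fx=.95,fy=.95))"
```

```text
t 18.05 plate xy [0.0275 0.0828] z 0.1024 jaw-yaw 1.5704 ax [[0.001, -1.0, 0.015], [-0.0, 0.015, 1.0], [-1.0, -0.001, 0.0]] F [ 0.   0.4 -1.4] w 0.273 q [ 0.01  0.56  1.46 -0.    1.12 -1.54]
(array([-0.0004,  0.    ,  0.0014]), array([0.0054, 0.0006, 0.0022]))
```

View pics/f2.png

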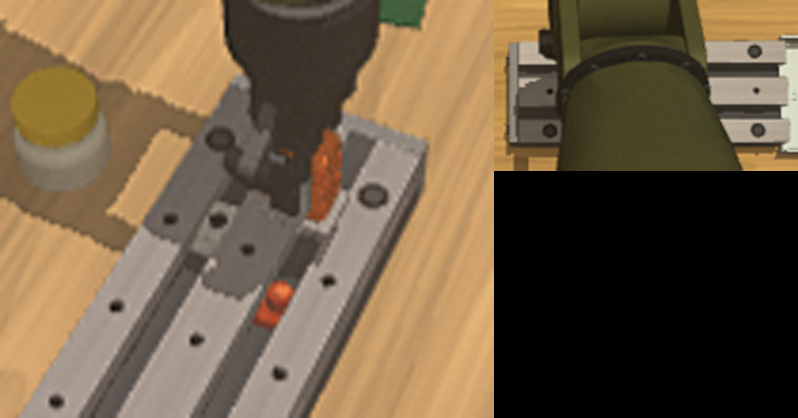

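The scraper hangs over the far slot, behind the scrap (crop px (275,305)), with the blade line on the slot. Lowering with a force check.

Request:
send_rows(targets=[[[0, 0, 0, 0.007, 0.0003, 0.002, -1], [0, 0, 0, 0.011, 0.0003, 0.002, -1], [0, 0, 0, 0.015, 0.0003, 0.002, -1], [0, 0, 0, 0.018, 0.0003, 0.002, -1], [0, 0, 0, 0.018, 0.0003, 0.002, -1]]])

```text
clock: 18.65
tcp_pos: [0.609, 0.0456, 0.0827]
tool_rot: [-1.198, 1.217, 1.199]
force: [0.4, -1.0, -2.5]
gripper_width: 0.273
```

```bash
python3 -c "
from h import *
where();print(delta(.027,.085,.067))"
```

```text
t 18.65 plate xy [0.0266 0.085 ] z 0.0827 jaw-yaw 1.5708 ax [[-0.001, -1.0, 0.014], [-0.0, 0.014, 1.0], [-1.0, 0.001, -0.0]] F [ 0.4 -1.  -2.5] w 0.273 q [ 0.01  0.59  1.48 -0.    1.08 -1.54]
(array([-0.    , -0.    , -0.0009]), array([ 0.0157, -0.0004, -0.    ]))
```

Force is free; the blade is in the neck.

Request:
send_rows(targets=[[[0, 0, 0, 0.005, 0, 0, -1], [0, 0, 0, 0.01, 0, 0, -1], [0, 0, 0, 0.014, 0, 0, -1], [0, 0, 0, 0.0155, 0, 0, -1], [0, 0, 0, 0.0155, 0, 0, -1]]])

```text
clock: 19.15
tcp_pos: [0.6091, 0.0457, 0.0675]
tool_rot: [-1.198, 1.216, 1.199]
force: [0.1, -0.3, -1.6]
gripper_width: 0.277
```

```bash
python3 -c "
from h import *
where();print(delta(.027,.045,.067))"
```

```text
t 19.15 plate xy [0.0267 0.085 ] z 0.0675 jaw-yaw 1.5708 ax [[-0.0, -1.0, 0.014], [-0.0, 0.014, 1.0], [-1.0, 0.0, -0.0]] F [ 0.1 -0.3 -1.6] w 0.277 q [ 0.01  0.61  1.48 -0.    1.05 -1.54]
(array([ 0.    , -0.    , -0.0005]), array([ 0.0005, -0.0003, -0.04  ]))
```

Request:
send_rows(targets=[[[0, 0, 0, 0, 0, -0.008, -1], [0, 0, 0, 0, 0, -0.016, -1], [0, 0, 0, 0, 0, -0.024, -1], [0, 0, 0, 0, 0, -0.032, -1], [0, 0, 0, 0, 0, -0.04, -1]]])

```text
clock: 19.65
tcp_pos: [0.6086, 0.0048, 0.0679]
tool_rot: [-1.198, 1.216, 1.198]
force: [0.9, 0.3, -2.1]
gripper_width: 0.275
```

Request:
send_rows(targets=[[[0, 0, 0, 0, 0, -0.008, -1], [0, 0, 0, 0, 0, -0.016, -1], [0, 0, 0, 0, 0, -0.024, -1], [0, 0, 0, 0, 0, -0.032, -1], [0, 0, 0, 0, 0, -0.04, -1]]])

```text
clock: 20.15
tcp_pos: [0.608, -0.035, 0.0678]
tool_rot: [-1.199, 1.216, 1.199]
force: [-0.1, 0.8, -2.4]
gripper_width: 0.273
```

```bash
python3 -c "
from h import *
where();print(delta(.027,-.12,.067))
T=robot.capture('top');S=robot.capture('scene')
a=cv2.resize(S['img'][190:390,150:340],None,fx=3,fy=3,interpolation=cv2.INTER_CUBIC)
cv2.imwrite('pics/g2.png',a)"
```

```text
t 20.15 plate xy [0.0268 0.0044] z 0.0678 jaw-yaw 1.5708 ax [[0.0, -1.0, 0.014], [0.0, 0.014, 1.0], [-1.0, -0.0, 0.0]] F [-0.1  0.8 -2.4] w 0.273 q [-0.12  0.6   1.49  0.    1.05 -1.67]
(array([0., 0., 0.]), array([ 0.0008, -0.0002, -0.1244]))
```

View pics/g2.png

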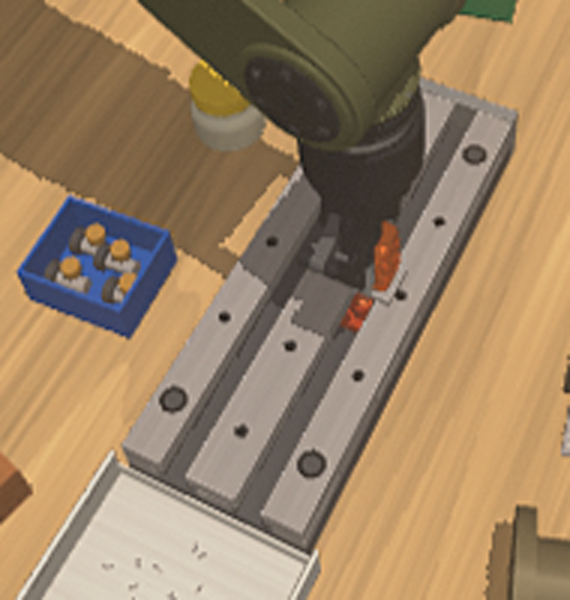

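The scrap (px (357,312)) is sliding ahead of the blade. Continuing.

Request:
send_rows(targets=[[[0, 0, 0, 0, 0, -0.01, -1], [0, 0, 0, 0, 0, -0.02, -1], [0, 0, 0, 0, 0, -0.03, -1], [0, 0, 0, 0, 0, -0.04, -1], [0, 0, 0, 0, 0, -0.05, -1]]])

```text
clock: 20.75
tcp_pos: [0.6073, -0.0853, 0.0678]
tool_rot: [-1.199, 1.216, 1.199]
force: [0.5, -0.3, -2.6]
gripper_width: 0.275
```

Request:
send_rows(targets=[[[0, 0, 0, 0, 0, -0.01, -1], [0, 0, 0, 0, 0, -0.02, -1], [0, 0, 0, 0, 0, -0.03, -1], [0, 0, 0, 0, 0, -0.04, -1], [0, 0, 0, 0, 0, -0.05, -1]]])

```text
clock: 21.25
tcp_pos: [0.6066, -0.1351, 0.0678]
tool_rot: [-1.199, 1.216, 1.199]
force: [0.5, 0.4, -2.1]
gripper_width: 0.273
```

Request:
send_rows(targets=[[[0, 0, 0, 0, 0, -0.01, -1], [0, 0, 0, 0, 0, -0.02, -1], [0, 0, 0, 0, 0, -0.03, -1], [0, 0, 0, 0, 0, -0.04, -1], [0, 0, 0, 0, 0, -0.05, -1]]])

```text
clock: 21.75
tcp_pos: [0.6059, -0.1852, 0.0678]
tool_rot: [-1.199, 1.216, 1.199]
force: [-0.3, 0.9, -2.1]
gripper_width: 0.276
```

Request:
send_rows(targets=[[[0, 0, 0, 0, 0, -0.01, -1], [0, 0, 0, 0, 0, -0.02, -1], [0, 0, 0, 0, 0, -0.03, -1], [0, 0, 0, 0, 0, -0.04, -1], [0, 0, 0, 0, 0, -0.05, -1]]])

```text
clock: 22.25
tcp_pos: [0.6052, -0.2351, 0.0679]
tool_rot: [-1.199, 1.216, 1.199]
force: [-0.2, 1.8, 0.6]
gripper_width: 0.275
```

```bash
python3 -c "
from h import *
where()
T=robot.capture('top');S=robot.capture('scene')
a=cv2.resize(S['img'][270:420,110:310],None,fx=3.5,fy=3.5,interpolation=cv2.INTER_CUBIC)
cv2.imwrite('pics/h2.png',a);print(robot.recognise('scrap_c',S))"
```

```text
t 22.25 plate xy [ 0.0268 -0.1957] z 0.0679 jaw-yaw 1.5708 ax [[0.0, -1.0, 0.014], [0.0, 0.014, 1.0], [-1.0, -0.0, 0.0]] F [-0.2  1.8  0.6] w 0.275 q [-0.43  0.68  1.36  0.    1.1  -1.98]
[{'xy': [225.8, 382.1], 'conf': 0.51}]
```

View pics/h2.png

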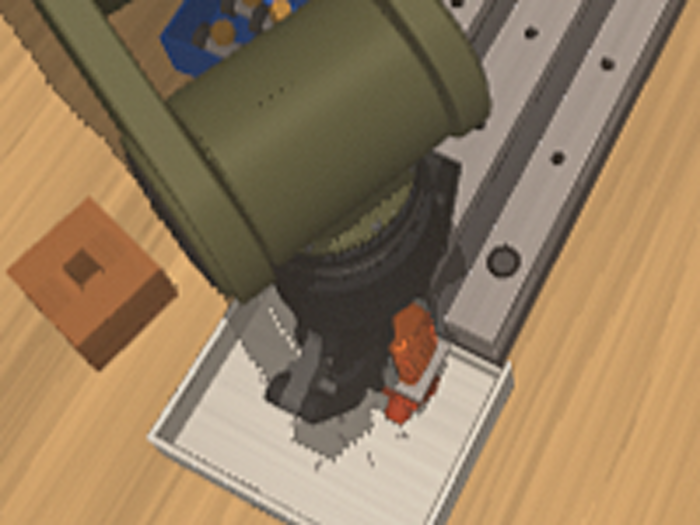

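The scrap (px (400,403)) has dropped into the tray area just ahead of the blade. I push slightly on, then lift.

Request:
send_rows(targets=[[[0, 0, 0, 0, 0, -0.006, -1], [0, 0, 0, 0, 0, -0.012, -1], [0, 0, 0, 0, 0, -0.018, -1], [0, 0, 0, 0, 0, -0.022, -1], [0, 0, 0, 0, 0, -0.022, -1]]])

```text
clock: 22.9
tcp_pos: [0.6045, -0.2568, 0.0673]
tool_rot: [-1.198, 1.217, 1.199]
force: [0.2, -0.4, -1.9]
gripper_width: 0.277
```

Request:
send_rows(targets=[[[0, 0, 0, -0.01, 0, 0, -1], [0, 0, 0, -0.03, 0, 0, -1], [0, 0, 0, -0.06, 0, 0, -1], [0, 0, 0, -0.09, 0, 0, -1], [0, 0, 0, -0.09, 0, 0, -1]]])

```text
clock: 23.4
tcp_pos: [0.6064, -0.2567, 0.1633]
tool_rot: [-1.204, 1.213, 1.192]
force: [0.5, -0.7, -1.6]
gripper_width: 0.277
```

```bash
python3 -c "
from h import *
where();print(delta(-.1567,-.2252,.158,-.2547))"
```

```text
t 23.40 plate xy [ 0.0283 -0.2174] z 0.1633 jaw-yaw 1.5711 ax [[0.007, -1.0, 0.014], [-0.003, 0.014, 1.0], [-1.0, -0.007, -0.003]] F [ 0.5 -0.7 -1.6] w 0.277 q [-0.46  0.59  1.26  0.    1.28 -2.01]
(array([ 0.255 , -0.0023,  0.0072]), array([ 0.004 ,  0.185 , -0.0078]))
```

Request:
send_rows(targets=[[[0.09, 0, 0, 0, 0.037, -0.002, -1], [0.18, 0, 0, 0, 0.075, -0.004, -1], [0.2547, 0, 0, 0, 0.11, -0.006, -1], [0.2547, 0, 0, 0, 0.15, -0.0078, -1], [0.2547, 0, 0, 0, 0.1835, -0.0078, -1]]])

```text
clock: 23.9
tcp_pos: [0.4193, -0.2611, 0.1575]
tool_rot: [-1.008, 1.325, 1.009]
force: [0.8, -0.4, -1.5]
gripper_width: 0.273
```

Request:
send_rows(targets=[[[0, 0, 0, 0.03, 0, 0, -1], [0, 0, 0, 0.05, 0, 0, -1], [0, 0, 0, 0.06, 0, 0, -1], [0, 0, 0, 0.06, 0, 0, -1], [0, 0, 0, 0.06, 0, 0, -1]]])

```text
clock: 24.4
tcp_pos: [0.4217, -0.2616, 0.0984]
tool_rot: [-1.009, 1.324, 1.009]
force: [-0.4, 0.8, -1.4]
gripper_width: 0.274
```

```bash
python3 -c "
from h import *
where();print(delta(-.1567,-.2252,.0557,-.2547))
T=robot.capture('top');S=robot.capture('scene')
a=cv2.resize(S['img'][290:420,80:280],None,fx=3.8,fy=3.8,interpolation=cv2.INTER_CUBIC)
cv2.imwrite('pics/i2.png',a)"
```

```text
t 24.40 plate xy [-0.1563 -0.2248] z 0.0984 jaw-yaw 1.3164 ax [[0.0, -0.964, 0.265], [-0.0, 0.265, 0.964], [-1.0, -0.0, -0.0]] F [-0.4  0.8 -1.4] w 0.274 q [-0.63  0.34  1.81  0.    0.99 -1.93]
(array([ 0.0003, -0.0002,  0.0005]), array([ 0.0427,  0.0003, -0.0005]))
```

View pics/i2.png

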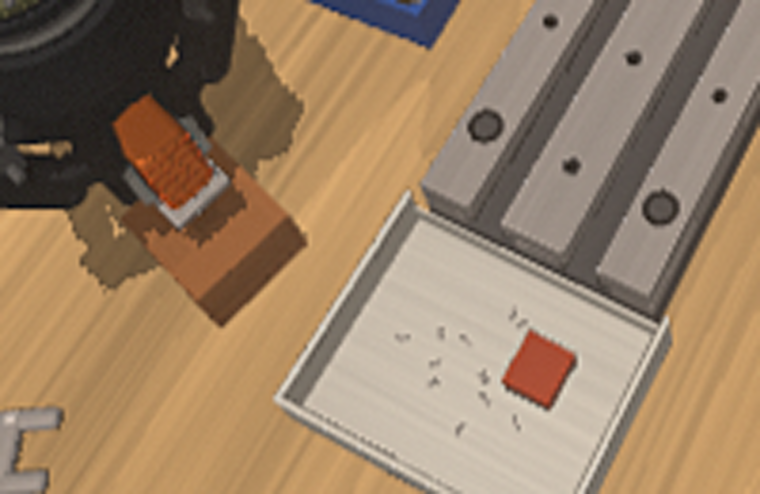

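The scrap lies in the tray (px (540,370)). Seating the scraper.

Request:
send_rows(targets=[[[0, 0, 0, 0.015, 0.0003, -0.0004, -1], [0, 0, 0, 0.025, 0.0003, -0.0004, -1], [0, 0, 0, 0.033, 0.0003, -0.0004, -1], [0, 0, 0, 0.039, 0.0003, -0.0004, -1], [0, 0, 0, 0.041, 0.0003, -0.0004, -1]]])

```text
clock: 25.0
tcp_pos: [0.4208, -0.2617, 0.0563]
tool_rot: [-1.008, 1.325, 1.009]
force: [-0.2, 0.3, -2.1]
gripper_width: 0.277
```

Request:
send_rows(targets=[[[0, 0, 0, 0.0005, 0, 0, -1], [0, 0, 0, 0.001, 0, 0, -1], [0, 0, 0, 0.001, 0, 0, -1]]])

```text
clock: 25.3
tcp_pos: [0.421, -0.2619, 0.056]
tool_rot: [-1.009, 1.324, 1.008]
force: [0.3, 0.2, -1.6]
gripper_width: 0.277
```

```bash
python3 -c "
from h import *
where()"
```

```text
t 25.30 plate xy [-0.157  -0.2252] z 0.0560 jaw-yaw 1.3161 ax [[0.0, -0.964, 0.266], [-0.0, 0.266, 0.964], [-1.0, -0.0, -0.0]] F [ 0.3  0.2 -1.6] w 0.277 q [-0.63  0.41  1.83 -0.    0.9  -1.93]
```

Still hanging slightly; lower another 0.5–1 mm.

Request:
send_rows(targets=[[[0, 0, 0, 0.0005, 0, 0, -1], [0, 0, 0, 0.0008, 0, 0, -1], [0, 0, 0, 0.0008, 0, 0, -1]]])

```text
clock: 25.6
tcp_pos: [0.4211, -0.2619, 0.0557]
tool_rot: [-1.009, 1.324, 1.008]
force: [-3.3, 1.7, 7.2]
gripper_width: 0.274
```

```bash
python3 -c "
from h import *
where()"
```

```text
t 25.60 plate xy [-0.1569 -0.2252] z 0.0557 jaw-yaw 1.3161 ax [[0.001, -0.964, 0.266], [-0.0, 0.266, 0.964], [-1.0, -0.001, -0.0]] F [-3.3  1.7  7.2] w 0.274 q [-0.63  0.41  1.83 -0.    0.9  -1.93]
```

Request:
send_rows(targets=[[[0, 0, 0, 0, 0, 0, 0], [0, 0, 0, 0, 0, 0, 0.5], [0, 0, 0, 0, 0, 0, 1], [0, 0, 0, 0, 0, 0, 1]]])

```text
clock: 26.0
tcp_pos: [0.4209, -0.2618, 0.055]
tool_rot: [-1.009, 1.325, 1.009]
force: [-0.2, 0.2, 0.2]
gripper_width: 0.938
```

Request:
send_rows(targets=[[[0, 0, 0, -0.02, 0, 0, 1], [0, 0, 0, -0.05, 0, 0, 1], [0, 0, 0, -0.085, 0, 0, 1], [0, 0, 0, -0.115, 0, 0, 1], [0, 0, 0, -0.115, 0, 0, 1]]])

```text
clock: 26.5
tcp_pos: [0.4222, -0.2627, 0.1738]
tool_rot: [-1.014, 1.323, 1.003]
force: [0.2, -0.1, 1.2]
gripper_width: 1.0
```

Request:
send_rows(targets=[[[-0.09, 0, 0, 0, 0.0046, 0.045, 1], [-0.18, 0, 0, 0, 0.0092, 0.09, 1], [-0.2547, 0, 0, 0, 0.0138, 0.135, 1], [-0.2547, 0, 0, 0, 0.0184, 0.18, 1], [-0.2547, 0, 0, 0, 0.023, 0.225, 1]]])

```text
clock: 27.0
tcp_pos: [0.4582, -0.037, 0.1693]
tool_rot: [-1.198, 1.216, 1.199]
force: [1.2, -0.7, -0.6]
gripper_width: 0.998
```

Request:
send_rows(targets=[[[0, 0, 0, 0, -0.0075, 0.045, 1], [0, 0, 0, 0, -0.015, 0.09, 1], [0, 0, 0, 0, -0.0225, 0.135, 1], [0, 0, 0, 0, -0.03, 0.18, 1], [0, 0, 0, 0, -0.0375, 0.225, 1]]])

```text
clock: 27.5
tcp_pos: [0.499, 0.1876, 0.1692]
tool_rot: [-1.199, 1.217, 1.199]
force: [1.1, -0.7, 0.4]
gripper_width: 1.0
```

Request:
send_rows(targets=[[[0, 0, 0, 0, -0.006, 0.045, 1], [0, 0, 0, 0, -0.0126, 0.09, 1], [0, 0, 0, 0, -0.0126, 0.1, 1], [0, 0, 0, 0, -0.0126, 0.1, 1]]])

```text
clock: 27.9
tcp_pos: [0.5127, 0.2865, 0.1687]
tool_rot: [-1.2, 1.217, 1.201]
force: [-0.9, -0.3, -0.2]
gripper_width: 1.0
```

```bash
python3 -c "
from h import *
where();print(delta(-.0724,.3242,.0185))
T=robot.capture('top');S=robot.capture('scene')
k=cv2.resize(S['img'][300:400,90:190],None,fx=4,fy=4,interpolation=cv2.INTER_CUBIC)
a=cv2.resize(S['img'][130:220,230:330],None,fx=4,fy=4,interpolation=cv2.INTER_CUBIC)
im=np.zeros((400,800,3),np.uint8);im[:,:400]=k;im[:360,400:]=a;cv2.imwrite('pics/j2.png',im)"
```

```text
t 27.90 plate xy [-0.0732  0.3245] z 0.1687 jaw-yaw 1.5729 ax [[-0.001, -1.0, 0.012], [-0.001, 0.012, 1.0], [-1.0, 0.001, -0.001]] F [-0.9 -0.3 -0.2] w 1.0 q [ 0.45  0.44  1.48 -0.    1.22 -1.11]
(array([ 0.0021, -0.0008, -0.0015]), array([ 0.1502, -0.001 , -0.0002]))
```

View pics/j2.png

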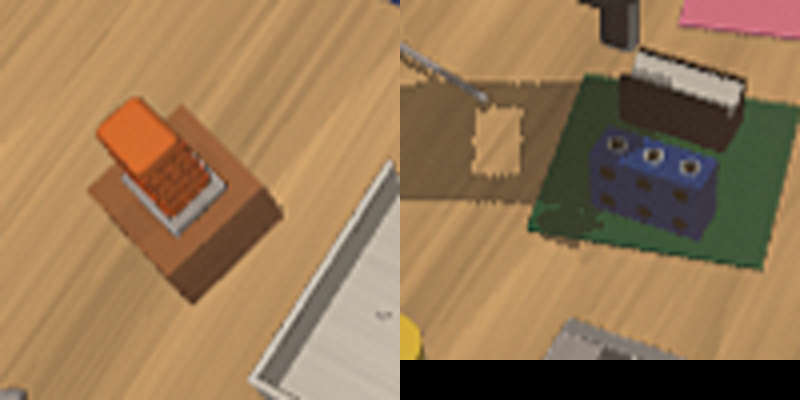

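The scraper is seated in its block and both blocks still stand on the mat. Picking up the riser.

Request:
send_rows(targets=[[[0, 0, 0, 0.045, 0, 0, 1], [0, 0, 0, 0.09, 0, 0, 1], [0, 0, 0, 0.13, 0, 0, 1], [0, 0, 0, 0.148, 0, 0, 1], [0, 0, 0, 0.15, 0, 0, 1]]])

```text
clock: 28.5
tcp_pos: [0.5122, 0.2834, 0.0176]
tool_rot: [-1.197, 1.221, 1.199]
force: [0.2, 0.4, 0.1]
gripper_width: 1.0
```

Request:
send_rows(targets=[[[0, 0, 0, 0, 0, 0, 1], [0, 0, 0, 0, 0, 0, 1]]])

```text
clock: 28.7
tcp_pos: [0.5141, 0.2853, 0.0217]
tool_rot: [-1.198, 1.214, 1.197]
force: [-0.4, -0.3, 0.1]
gripper_width: 1.004
```

```bash
python3 -c "
from h import *
where();print(delta(-.0724,.3242,.0185))"
```

```text
t 28.70 plate xy [-0.0717  0.3233] z 0.0217 jaw-yaw 1.5701 ax [[0.002, -1.0, 0.015], [0.001, 0.015, 1.0], [-1.0, -0.002, 0.001]] F [-0.4 -0.3  0.1] w 1.004 q [ 0.44  0.63  1.57 -0.    0.94 -1.11]
(array([-0.0007,  0.0011,  0.0022]), array([0.0032, 0.0007, 0.0009]))
```

Request:
send_rows(targets=[[[0, 0, 0, 0.002, 0.0004, 0.0009, 0.4], [0, 0, 0, 0.002, 0.0004, 0.0009, 0], [0, 0, 0, 0.002, 0.0004, 0.0009, -1], [0, 0, 0, 0.002, 0.0004, 0.0009, -1], [0, 0, 0, 0.002, 0.0004, 0.0009, -1]]], squeeze=45)

```text
clock: 29.2
tcp_pos: [0.513, 0.2865, 0.0183]
tool_rot: [-1.199, 1.215, 1.198]
force: [-1.4, -0.1, 3.7]
gripper_width: 0.344
```

Request:
send_rows(targets=[[[0, 0, 0, 0, 0, 0, -1], [0, 0, 0, 0, 0, 0, -1], [0, 0, 0, 0, 0, 0, -1]]])

```text
clock: 29.5
tcp_pos: [0.513, 0.2865, 0.0183]
tool_rot: [-1.199, 1.215, 1.198]
force: [-1.6, -1.2, 5.1]
gripper_width: 0.346
```

```bash
python3 -c "
from h import *
where();print(delta(-.0007,-.1106,.165))"
```

```text
t 29.50 plate xy [-0.0728  0.3245] z 0.0183 jaw-yaw 1.5708 ax [[0.0, -1.0, 0.014], [0.0, 0.014, 1.0], [-1.0, -0.0, 0.0]] F [-1.6 -1.2  5.1] w 0.346 q [ 0.45  0.63  1.58 -0.    0.93 -1.11]
(array([0.    , 0.0002, 0.0004]), array([-0.1467, -0.0722, -0.435 ]))
```

Request:
send_rows(targets=[[[0, 0, 0, -0.02, 0, 0, -1], [0, 0, 0, -0.06, 0, 0, -1], [0, 0, 0, -0.1, 0, 0, -1], [0, 0, 0, -0.135, -0.003, -0.02, -1], [0, 0, 0, -0.147, -0.01, -0.06, -1]]])

```text
clock: 30.0
tcp_pos: [0.5225, 0.2275, 0.1683]
tool_rot: [-1.202, 1.21, 1.199]
force: [1.0, -0.3, -3.0]
gripper_width: 0.344
```

Request:
send_rows(targets=[[[0, 0, 0, 0, -0.0075, -0.045, -1], [0, 0, 0, 0, -0.015, -0.09, -1], [0, 0, 0, 0, -0.0225, -0.135, -1], [0, 0, 0, 0, -0.03, -0.18, -1], [0, 0, 0, 0, -0.0375, -0.225, -1]]])

```text
clock: 30.5
tcp_pos: [0.556, -0.0011, 0.1646]
tool_rot: [-1.198, 1.216, 1.199]
force: [0.2, 0.5, -2.3]
gripper_width: 0.345
```

Request:
send_rows(targets=[[[0, 0, 0, 0, -0.0075, -0.045, -1], [0, 0, 0, 0, -0.015, -0.09, -1], [0, 0, 0, 0, -0.0225, -0.13, -1], [0, 0, 0, 0, -0.0242, -0.15, -1], [0, 0, 0, 0, -0.0242, -0.15, -1]]])

```text
clock: 31.0
tcp_pos: [0.5779, -0.1522, 0.164]
tool_rot: [-1.196, 1.218, 1.197]
force: [0.8, 0.8, -2.1]
gripper_width: 0.349
```

Request:
send_rows(targets=[[[0, 0, 0, 0.03, 0, 0, -1], [0, 0, 0, 0.06, 0, 0, -1], [0, 0, 0, 0.085, 0, 0, -1], [0, 0, 0, 0.092, 0, 0, -1], [0, 0, 0, 0.092, 0, 0, -1]]])

```text
clock: 31.5
tcp_pos: [0.578, -0.1489, 0.0723]
tool_rot: [-1.198, 1.217, 1.201]
force: [-0.7, -1.4, -1.2]
gripper_width: 0.344
```

Request:
send_rows(targets=[[[0, 0, 0, 0, 0, 0, -1], [0, 0, 0, 0, 0, 0, -1]]])

```text
clock: 31.7
tcp_pos: [0.579, -0.1496, 0.0745]
tool_rot: [-1.2, 1.215, 1.197]
force: [-0.0, -0.3, -3.3]
gripper_width: 0.348
```

```bash
python3 -c "
from h import *
where();print(delta(-.0011,-.1106,.0643))"
```

```text
t 31.70 plate xy [-0.0006 -0.1107] z 0.0745 jaw-yaw 1.5710 ax [[0.002, -1.0, 0.014], [-0.001, 0.014, 1.0], [-1.0, -0.002, -0.001]] F [-0.  -0.3 -3.3] w 0.348 q [-0.31  0.57  1.52 -0.    1.05 -1.87]
(array([ 0.0002, -0.0007,  0.0022]), array([0.0102, 0.0005, 0.0001]))
```

Request:
send_rows(targets=[[[0, 0, 0, 0.005, 0.0002, 0, -1], [0, 0, 0, 0.0085, 0.0002, 0, -1], [0, 0, 0, 0.0093, 0.0002, 0, -1], [0, 0, 0, 0.01, 0.0002, 0, -1], [0, 0, 0, 0.01, 0.0002, 0, -1]]])

```text
clock: 32.2
tcp_pos: [0.5784, -0.1497, 0.0643]
tool_rot: [-1.199, 1.216, 1.198]
force: [-6.3, 2.1, 12.1]
gripper_width: 0.343
```

```bash
python3 -c "
from h import *
where();print(delta(-.0011,-.1106,.0643))"
```

```text
t 32.20 plate xy [-0.0012 -0.1107] z 0.0643 jaw-yaw 1.5707 ax [[0.001, -1.0, 0.014], [-0.0, 0.014, 1.0], [-1.0, -0.001, -0.0]] F [-6.3  2.1 12.1] w 0.343 q [-0.31  0.58  1.53 -0.    1.03 -1.87]
(array([-0.0001, -0.0003,  0.0009]), array([-0.    , -0.0001,  0.0001]))
```

Request:
send_rows(targets=[[[0, 0, 0, 0, 0, 0, 0], [0, 0, 0, 0, 0, 0, 0.5], [0, 0, 0, 0, 0, 0, 1], [0, 0, 0, 0, 0, 0, 1]]])

```text
clock: 32.6
tcp_pos: [0.5781, -0.1496, 0.0629]
tool_rot: [-1.199, 1.216, 1.199]
force: [-0.3, 0.1, -0.2]
gripper_width: 0.976
```

Request:
send_rows(targets=[[[0, 0, 0, -0.025, 0, 0, 1], [0, 0, 0, -0.06, 0, 0, 1], [0, 0, 0, -0.09, 0, 0.0, 1], [0, 0, 0, -0.1, 0.005, 0.03, 1], [0, 0, 0, -0.1, 0.012, 0.075, 1]]])

```text
clock: 33.1
tcp_pos: [0.5678, -0.0751, 0.1649]
tool_rot: [-1.199, 1.215, 1.194]
force: [1.5, 1.6, -0.2]
gripper_width: 1.003
```

Request:
send_rows(targets=[[[0, 0, 0, 0, 0.0075, 0.045, 1], [0, 0, 0, 0, 0.015, 0.09, 1], [0, 0, 0, 0, 0.0225, 0.135, 1], [0, 0, 0, 0, 0.03, 0.18, 1], [0, 0, 0, 0, 0.0375, 0.225, 1]]])

```text
clock: 33.6
tcp_pos: [0.5324, 0.1529, 0.1631]
tool_rot: [-1.199, 1.216, 1.198]
force: [0.3, 0.8, 0.2]
gripper_width: 1.003
```

Request:
send_rows(targets=[[[0, 0, 0, 0, 0.008, 0.045, 1], [0, 0, 0, 0, 0.016, 0.09, 1], [0, 0, 0, 0, 0.024, 0.135, 1], [0, 0, 0, 0, 0.032, 0.18, 1], [0, 0, 0, 0, 0.0394, 0.222, 1]]])

```text
clock: 34.1
tcp_pos: [0.496, 0.3757, 0.163]
tool_rot: [-1.199, 1.216, 1.199]
force: [0.2, -0.6, 0.3]
gripper_width: 0.996
```

Request:
send_rows(targets=[[[0, 0, 0, 0.03, 0, 0, 1], [0, 0, 0, 0.075, 0, 0, 1], [0, 0, 0, 0.12, 0, 0, 1], [0, 0, 0, 0.145, 0, 0, 1], [0, 0, 0, 0.148, 0, 0, 1]]])

```text
clock: 34.6
tcp_pos: [0.4951, 0.3726, 0.0114]
tool_rot: [-1.199, 1.222, 1.201]
force: [0.1, 0.4, 0.3]
gripper_width: 1.001
```

Request:
send_rows(targets=[[[0, 0, 0, 0, 0, 0, 1], [0, 0, 0, 0, 0, 0, 1], [0, 0, 0, 0, 0, 0, 1]]])

```text
clock: 34.9
tcp_pos: [0.4975, 0.3741, 0.0169]
tool_rot: [-1.199, 1.213, 1.198]
force: [0.3, 1.2, 1.0]
gripper_width: 0.996
```

```bash
python3 -c "
from h import *
where();print(delta(-.0903,.4118,.0139))"
```

```text
t 34.90 plate xy [-0.0896  0.4119] z 0.0169 jaw-yaw 1.5708 ax [[0.002, -1.0, 0.014], [0.002, 0.014, 1.0], [-1.0, -0.002, 0.002]] F [0.3 1.2 1. ] w 0.996 q [ 0.59  0.7   1.47 -0.    0.97 -0.97]
(array([0.    , 0.0016, 0.0024]), array([ 0.003 ,  0.0007, -0.0001]))
```

Request:
send_rows(targets=[[[0, 0, 0, 0.002, 0.0004, 0, 0.4], [0, 0, 0, 0.002, 0.0004, 0, 0], [0, 0, 0, 0.002, 0.0004, 0, -1], [0, 0, 0, 0.002, 0.0004, 0, -1], [0, 0, 0, 0.002, 0.0004, 0, -1]]], squeeze=60)

```text
clock: 35.4
tcp_pos: [0.4965, 0.3739, 0.0134]
tool_rot: [-1.199, 1.215, 1.199]
force: [-0.4, 1.2, 4.8]
gripper_width: 0.412
```

Request:
send_rows(targets=[[[0, 0, 0, 0, 0, 0, -1], [0, 0, 0, 0, 0, 0, -1], [0, 0, 0, 0, 0, 0, -1]]])

```text
clock: 35.7
tcp_pos: [0.4965, 0.3739, 0.0134]
tool_rot: [-1.199, 1.215, 1.199]
force: [-1.6, 1.4, 5.6]
gripper_width: 0.413
```

```bash
python3 -c "
from h import *
where();print(delta(.0009,-.0025,.16))"
```

```text
t 35.70 plate xy [-0.0906  0.4116] z 0.0134 jaw-yaw 1.5708 ax [[0.001, -1.0, 0.014], [0.001, 0.014, 1.0], [-1.0, -0.001, 0.001]] F [-1.6  1.4  5.6] w 0.413 q [ 0.59  0.7   1.47  0.    0.97 -0.97]
(array([0.    , 0.0006, 0.0006]), array([-0.1468, -0.0916, -0.4141]))
```

Request:
send_rows(targets=[[[0, 0, 0, -0.02, 0, 0, -1], [0, 0, 0, -0.06, 0, 0, -1], [0, 0, 0, -0.1, 0, 0, -1], [0, 0, 0, -0.135, -0.004, -0.02, -1], [0, 0, 0, -0.147, -0.012, -0.06, -1]]])

```text
clock: 36.2
tcp_pos: [0.5075, 0.3147, 0.1626]
tool_rot: [-1.201, 1.211, 1.2]
force: [2.2, -1.2, -8.3]
gripper_width: 0.414
```

Request:
send_rows(targets=[[[0, 0, 0, 0, -0.01, -0.045, -1], [0, 0, 0, 0, -0.02, -0.09, -1], [0, 0, 0, 0, -0.03, -0.135, -1], [0, 0, 0, 0, -0.04, -0.18, -1], [0, 0, 0, 0, -0.05, -0.224, -1]]])

```text
clock: 36.7
tcp_pos: [0.5536, 0.0867, 0.1587]
tool_rot: [-1.198, 1.218, 1.2]
force: [1.0, 0.1, -7.3]
gripper_width: 0.416
```

Request:
send_rows(targets=[[[0, 0, 0, 0, -0.01, -0.045, -1], [0, 0, 0, 0, -0.02, -0.09, -1], [0, 0, 0, 0, -0.029, -0.125, -1], [0, 0, 0, 0, -0.0292, -0.13, -1], [0, 0, 0, 0, -0.0292, -0.13, -1]]])

```text
clock: 37.2
tcp_pos: [0.5809, -0.0427, 0.1586]
tool_rot: [-1.196, 1.219, 1.199]
force: [0.1, 0.5, -7.4]
gripper_width: 0.41
```

Request:
send_rows(targets=[[[0, 0, 0, 0.03, 0, 0, -1], [0, 0, 0, 0.06, 0, 0, -1], [0, 0, 0, 0.085, 0, 0, -1], [0, 0, 0, 0.092, 0, 0, -1], [0, 0, 0, 0.092, 0, 0, -1]]])

```text
clock: 37.7
tcp_pos: [0.581, -0.0407, 0.0671]
tool_rot: [-1.198, 1.217, 1.201]
force: [0.7, 0.2, -7.4]
gripper_width: 0.409
```

Request:
send_rows(targets=[[[0, 0, 0, 0, 0, 0, -1], [0, 0, 0, 0, 0, 0, -1]]])

```text
clock: 37.9
tcp_pos: [0.5823, -0.0415, 0.0695]
tool_rot: [-1.2, 1.214, 1.197]
force: [-0.3, -0.4, -7.5]
gripper_width: 0.415
```

```bash
python3 -c "
from h import *
where();print(delta(.0006,-.0025,.0594))"
```

```text
t 37.90 plate xy [ 0.0011 -0.0025] z 0.0695 jaw-yaw 1.5711 ax [[0.002, -1.0, 0.014], [-0.0, 0.014, 1.0], [-1.0, -0.002, -0.0]] F [-0.3 -0.4 -7.5] w 0.415 q [-0.13  0.55  1.57 -0.    1.02 -1.69]
(array([ 0.0003, -0.0003,  0.0022]), array([ 0.0101,  0.0005, -0.    ]))
```

Request:
send_rows(targets=[[[0, 0, 0, 0.005, 0.0002, 0, -1], [0, 0, 0, 0.0085, 0.0002, 0, -1], [0, 0, 0, 0.0093, 0.0002, 0, -1], [0, 0, 0, 0.01, 0.0002, 0, -1], [0, 0, 0, 0.01, 0.0002, 0, -1]]])

```text
clock: 38.4
tcp_pos: [0.5816, -0.0416, 0.0594]
tool_rot: [-1.199, 1.215, 1.198]
force: [-7.7, 1.0, 9.6]
gripper_width: 0.413
```

```bash
python3 -c "
from h import *
where()"
```

```text
t 38.40 plate xy [ 0.0004 -0.0026] z 0.0594 jaw-yaw 1.5708 ax [[0.001, -1.0, 0.014], [-0.0, 0.014, 1.0], [-1.0, -0.001, -0.0]] F [-7.7  1.   9.6] w 0.413 q [-0.13  0.56  1.58  0.    1.   -1.69]
```

Landed. Release and retreat up and back, clear of the view.

Request:
send_rows(targets=[[[0, 0, 0, 0, 0, 0, 0], [0, 0, 0, 0, 0, 0, 0.5], [0, 0, 0, 0, 0, 0, 1], [0, 0, 0, 0, 0, 0, 1]]])

```text
clock: 38.8
tcp_pos: [0.5815, -0.0416, 0.058]
tool_rot: [-1.199, 1.216, 1.198]
force: [-0.2, 0.2, 0.4]
gripper_width: 0.977
```

Request:
send_rows(targets=[[[0, 0, 0, -0.025, 0, 0, 1], [0, 0, 0, -0.06, 0, 0, 1], [0, 0, 0, -0.1, 0, 0, 1], [0, 0, 0, -0.14, 0.01, 0.03, 1], [0, 0, 0, -0.15, 0.03, 0.07, 1]]])

```text
clock: 39.3
tcp_pos: [0.5538, 0.0285, 0.2122]
tool_rot: [-1.2, 1.213, 1.192]
force: [0.5, 0.8, 0.1]
gripper_width: 1.001
```

Request:
send_rows(targets=[[[0, 0, 0, 0, 0.025, 0.04, 1], [0, 0, 0, 0, 0.05, 0.08, 1], [0, 0, 0, 0, 0.075, 0.12, 1], [0, 0, 0, 0, 0.1, 0.16, 1], [0, 0, 0, 0, 0.125, 0.2, 1]]])

```text
clock: 39.8
tcp_pos: [0.4291, 0.232, 0.2082]
tool_rot: [-1.199, 1.215, 1.198]
force: [0.4, 0.0, -0.1]
gripper_width: 0.993
```

Request:
send_rows(targets=[[[0, 0, 0, 0, 0.01, 0.03, 1], [0, 0, 0, 0, 0.02, 0.06, 1], [0, 0, 0, 0, 0.03, 0.09, 1], [0, 0, 0, 0, 0.03, 0.09, 1], [0, 0, 0, 0, 0.03, 0.09, 1]]])

```text
clock: 40.3
tcp_pos: [0.4013, 0.3212, 0.2078]
tool_rot: [-1.2, 1.216, 1.2]
force: [0.3, 0.3, 0.2]
gripper_width: 1.0
```

Run:
```python
from h import *
where()
T=robot.capture('top');S=robot.capture('scene')
T0=cv2.imread('pics/top0.png');S0=cv2.imread('pics/scene0.png')
z=lambda i,y0,y1,x0,x1,k:cv2.resize(i[y0:y1,x0:x1],None,fx=k,fy=k,interpolation=cv2.INTER_CUBIC)
im=np.zeros((600,800,3),np.uint8)
for j,(t,s) in enumerate(((T0,S0),(T['img'],S['img']))):
    a=z(t,145,262,285,485,2);im[:a.shape[0],j*400:j*400+a.shape[1]]=a
    b=z(s,205,388,110,330,1.8)[:, :400];im[240:240+b.shape[0],j*400:j*400+b.shape[1]]=b[:360]
cv2.imwrite('pics/fin.png',im)
# shift of each block between start and now, by template match
for n,i0,i1,(x,y,w,h) in(("vbT",T0,T['img'],(355,154,22,42)),("rsT",T0,T['img'],(400,154,28,42)),("vbS",S0,S['img'],(238,256,46,38)),("rsS",S0,S['img'],(208,298,48,42)),("scrT",T0,T['img'],(440,226,42,36)),("tnT",T0,T['img'],(322,184,16,12))):
    r=cv2.matchTemplate(cv2.resize(i1[y-8:y+h+8,x-8:x+w+8],None,fx=4,fy=4,interpolation=2),cv2.resize(i0[y:y+h,x:x+w],None,fx=4,fy=4,interpolation=2),cv2.TM_CCOEFF_NORMED)
    _,v,_,l=cv2.minMaxLoc(r);print(n,round(v,3),(l[0]/4-8,l[1]/4-8))
```

```text
t 40.30 plate xy [-0.185   0.3576] z 0.2078 jaw-yaw 1.5721 ax [[-0.0, -1.0, 0.013], [-0.0, 0.013, 1.0], [-1.0, 0.0, -0.0]] F [0.3 0.3 0.2] w 1.0 q [ 0.6   0.24  1.65 -0.    1.25 -0.95]
vbT 0.99 (0.0, 0.0)
rsT 0.979 (-0.25, 0.0)
vbS 0.985 (0.0, 0.0)
rsS 0.975 (0.25, -0.25)
scrT 0.99 (-0.25, 0.0)
tnT 0.999 (0.0, 0.0)
```

View pics/fin.png

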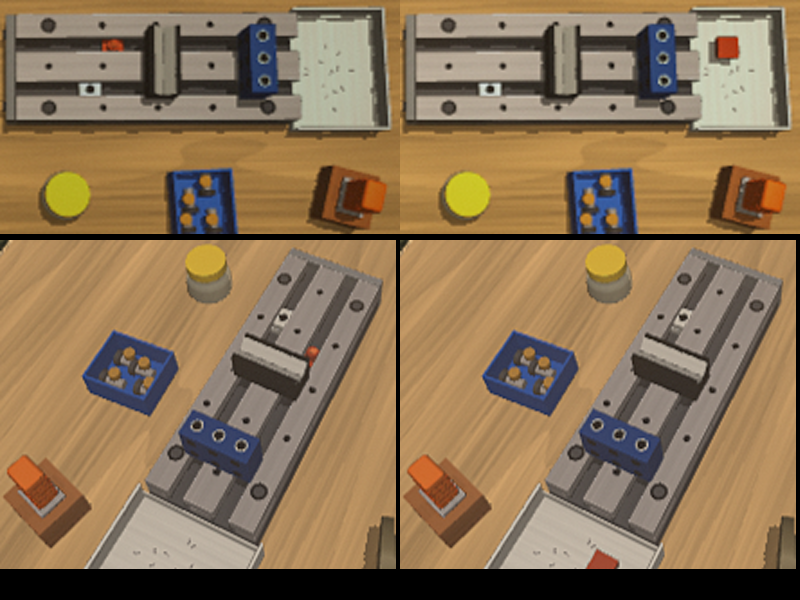

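Before (left) and after (right) match: the V-block (565,60), riser (657,60) and scraper (760,195) are back in place, the T-nut is untouched and the scrap is in the tray (727,48). Handing in.

```bash
python3 -c "
from bench import robot
print(robot.job_done())"
```

```text
the job is handed in; nothing more can be done
None
```

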